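# Turning the mirrored half and closing a mitred picture frame in its jig

### The job

Close up the small picture frame in the framing jig: its two equal L-shaped halves must both lie flat on the jig with their backs (the rebated side) up, opposite one another, the one against the stops and the other towards the jaw, so turn over the half that lies the wrong way up and appears as a mirror image. Slide the jaw in by its knob until it is home against the frame's corner and both mitres are tightly closed. Leave the larger half frame, the glue bottle and the spring clamp as they are.

Things in the scene. Friction and masses are not known exactly. Their poses are not given: they have to be found in the camera images.
- half_a: half of a small frame: an L of pale moulding 28 mm wide, 24 mm thick; outer edges 180 mm (long leg, along y, outer edge at x=+60 mm) and 120 mm (short leg, along x, outer edge at y=+90); free ends mitred. Origin: centre of the 120x180 mm frame, in the front face; z: face to back. Starts flat on the bench, one of half_a/half_b back up (z up), the other face up (z down, origin 24 mm up).
- half_b: half of a small frame: an L of pale moulding 28 mm wide, 24 mm thick; outer edges 180 mm (long leg, along y, outer edge at x=+60 mm) and 120 mm (short leg, along x, outer edge at y=+90); free ends mitred. Origin: centre of the 120x180 mm frame, in the front face; z: face to back. Same part as half_a; face up it shows the mirror image. 0.12 kg, stands steadily on its long edge.
- half_a_mid (a point): middle of half_a's long leg at half thickness, at (46, 0, 12) mm from its origin; half_b has the same shape. The back has a rebate 8 mm wide, 9 mm deep along the inner edge, so the inner side wall stands only from 4 to 15 mm behind the face. Back up with the corner far left, the long leg runs right and the short one to the viewer; face up it is the reverse.
- jig: framing jig: fixed plywood base 15 mm thick (x -80 to 90, y -110 to 120 mm) with a tongue at its jaw corner, across two dark boards 22 mm high. Origin under the frame's centre, at its underside; x, y along the frame's short and long sides. Three dark stops 16 mm high, 24 thick touch a seated frame: two at x=+60 (y=50 to 85, -85 to -50), one at y=+90 (x=15 to 50).
- frame_centre (a point): centre of the frame's place on top of the jig's base, 37 mm above the bench, axes as the jig's. The origins of both halves belong here: one half with its axes along the jig's (at the stops), the other turned by half a turn (at the jaw); either half may take either place. Apart: a cord hangs 0.19 m in front of the robot's base, its end 0.53 m up; keep the arm off it.
- jaw (a joint): travel in m of the dark jaw at the jig's corner x=-60, y=-90 mm, a right-angled notch with arms 54 mm long, 24 thick, top 18 mm above the base: 0 = just touching the corner of a closed frame, growing as it is drawn away; starts open at 0.028 to 0.045. It closes along the jig's diagonal (+x,+y), takes 3 N, stays where left and pushes the halves home, which slide easily on the waxed jig.
- jaw_knob (a point): middle of the black round knob on the jaw, 28 mm across and 22 mm high, 39 mm above the top of the jig's base (76 mm above the bench); moves with the jaw
- big_half: a larger half frame of the same moulding (legs 230 and 150 mm), of another job, lying back up across the two dark boards beside the jig; to be left alone. Origin as for the small halves
- glue: white glue bottle with a red nozzle, 56 mm across and 155 mm tall, standing on the bench; origin at the centre of its foot; to be left standing where it is
- clamp: spring clamp with an orange and a black arm, 51 x 106 x 24 mm, lying on the bench; origin at the centre of its underside; to be left alone

How it is judged:
By the outcome, as a careful person would: the job done as asked, in the order asked, and still so for the second after the job is handed in, with the robot touching nothing.
It also fails if it takes over 69 s, if anything falls off the work surface, if the arm or the gripper's body presses on something with over 40 N, if the wrist force passes 120 N, or if a joint passes its speed limit or range.

### The arm

A 7-joint arm with a two-finger parallel gripper is mounted at the origin on the work surface; the furniture and walls round the work are solid. World frame = base frame: x ahead of the robot, y to its left, z up, the work surface at z = 0. Lengths are in mm, angles in rad, forces in N, time in s.
With the tool pointing down it reaches from about 400 to 875 mm from the base axis. Payload 4.4 kg.
Tool frame: the origin (TCP) lies at the very end of the fingers, on their centre line; the grasp point (between the pads) lies 19 mm behind it; z points along the fingers, y is the line along which they close (so a half turn about z gives the same grasp; the last joint's range is limited). The gripper opens to 85 mm and grips with 20 to 120 N. Pads are 22 mm wide; open, the fingers measure 114 mm over their backs; the gripper's body (76 mm by 85 mm) begins 54 mm behind the grasp point. The pads swing forward as they close: fully open they stand 13 mm farther back than shut.
Start: joints at [-1.273, 0.628, 0.038, 1.517, -0.027, 0.996, -0.02], TCP at [231.266, 607.482, 231.313] pointing down, gripper open.
Joint ranges: [-3.06, 3.06], [-0.37, 2.12], [-1.25, 1.32], [0.18, 2.47], [-1.1, 4.24], [0.23, 1.98], [-2.94, 2.94]. Speed limits (rad/s): [2.57, 2.57, 3.14, 3.14, 3.14, 3.14, 3.14].

### API

Orientations are given as [roll, pitch, yaw] about the fixed x, y, z axes, in that order (R = Rz(yaw) Ry(pitch) Rx(roll)).
In Python, from cell import monitor, viewer, workorder gives the robot as it stands.
- The arm moves only by the tool arm_command, never from a script. Its argument "series" is one flat list of numbers, 5 for each row, row after row: the opening in per cent of the stroke, from 0 (shut) to 100 (fully open), then the shift along the tool's x, y, z in cm, then the turn about the tool's z in degrees. In form: [claw, x, y, z, roll, claw, x, y, z, roll, ...]. A call has exactly 5 rows; each row is the pose to reach, as a shift and turn from the pose commanded when the call began, along the tool's axes at that moment; what a row does not reach only later rows make up. A row lasts 1/12 s, in which the tool goes at most 41.7 mm and 7.16 degrees, less where a joint would pass 70% of its speed; a pose out of reach is approached as far as the arm can. A call with a gripper value outside its range is refused whole. The fingers move at their own pace and stop on an object; the grip force is fixed at half the most. Time passes only in rows, so rows that repeat a pose let the fingers close, or fill a call up. It gives the time, the measured TCP pose, the force, the opening and the grip force at its end, in the units of the state.
- monitor.read_state(): the state, without advancing time (a new reading comes with each control period).
- viewer.get_image(name): name is "side" or "top" or "wrist"; returns (picture, depth): 480x640x3 uint8, red, green, blue; 480x640 float32, mm along the optical axis (not along the pixel's ray), 0 where there is no reading.
- viewer.camera_model(name): a dict with "mtx" (3x3 intrinsics, pixels), "R" (3x3) and "t" (3): a world point X has camera coordinates R X + t. Camera axes: x right, y down, z forward; pixel columns grow to the right and rows downward; lengths in mm; the calibration is good to about 2 mm. A picture is of the moment at which its call begins: read the wrist's pose just before it. camera_model takes no time and is no camera call; for the wrist camera it gives the pose at the moment of the call.
- workorder.finish_job(): hands the job in; it is judged then, once.
The state is a dict: "clock": time; "qpos": joint angles; "qd": joint speeds; "tau": joint torques, N m; "eef_pos": TCP position; "tool_rot": TCP orientation; "force": force on the tool from outside, world axes, zero at the start; "torque": the same for the moment, N m; "width": finger opening in mm; "gripper_force": force on a finger pad.
Only numpy, scipy, OpenCV 4.12 (cv2) and the standard library are available. Lean on these libraries where they do the work, as an engineer would, in place of code of your own. Each camera call takes 0.05 s, during which the arm holds its last target. There are 200 camera calls.

## Working session

There is one attempt and no reset: what is moved stays moved. The work goes in short steps, Python scripts to look and compute and a tool call to move; the robot and the scene stay as the last step left them, time stands still between calls to the robot, and variables do not carry over. Pictures are saved under pics/ and viewed, at most 10 in all, crops included, and the job is handed in when it is done.

Besides the shell and the picture viewer there is one more tool, called after ">>>" as name(argument=value, ...) on one line, values as JSON. arm_command: Moves the arm, as the interface text tells. Its arguments: {"type":"object","properties":{"series":{"type":"array","items":{"type":"number"}}},"required":["series"]}

```bash
ls; mkdir -p pics; python3 - <<'E'
from cell import monitor, viewer
import cv2,numpy as np
print(monitor.read_state())
for n in("top","side"):
    im,d=viewer.get_image(n); cv2.imwrite(f"pics/{n}0.png",im[:,:,::-1]); np.savez(f"pics/{n}0.npz",im=im,d=d)
    print(n,viewer.camera_model(n))
E
```

```text
pics
{'clock': 0.0, 'qpos': array([-1.2728076 ,  0.62931524,  0.03841376,  1.51837638, -0.02698928,
        0.99626542, -0.02001274]), 'qd': array([ 1.61618305e-03, -7.66563512e-04,  5.99434788e-04, -1.05591449e-03,
        8.27545697e-04,  2.06500152e-05, -3.74718952e-04]), 'tau': array([-4.56066446e-04, -5.63412380e+01,  1.22609474e+00, -1.93442738e+01,
        1.10578258e-02,  1.06927310e-02, -2.70627305e-05]), 'eef_pos': array([231.02262996, 606.90086926, 230.40589507]), 'tool_rot': array([-3.13974547e+00,  1.52033517e-05,  2.77781965e+00]), 'force': array([ 0.26646653, -0.10506221,  0.42016006]), 'torque': array([-0.01545296, -0.01990601, -0.00259617]), 'gripper_force': 0.0, 'width': 85.44644281480689}
top {'mtx': array([[542.21873961,   0.        , 318.51274451],
       [  0.        , 542.21873961, 235.8762549 ],
       [  0.        ,   0.        ,   1.        ]]), 'R': array([[-0.00300588, -0.99998779, -0.00392348],
       [-0.99819742,  0.00323563, -0.05992864],
       [ 0.0599406 ,  0.00373627, -0.99819495]]), 't': array([ 131.62008344,  482.88314984, 1172.06372971])}
side {'mtx': array([[456.15430954,   0.        , 308.56662079],
       [  0.        , 456.15430954, 235.25706388],
       [  0.        ,   0.        ,   1.        ]]), 'R': array([[ 0.99691539, -0.07561407, -0.02102884],
       [-0.04980652, -0.40244761, -0.9140871 ],
       [ 0.06065484,  0.91231488, -0.40497229]]), 't': array([-479.02720853,  151.32641381,  920.16253477])}
```

View pics/top0.png

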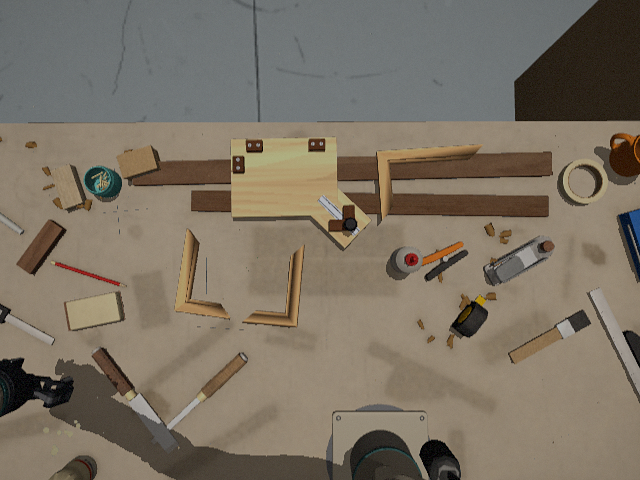

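View pics/side0.png

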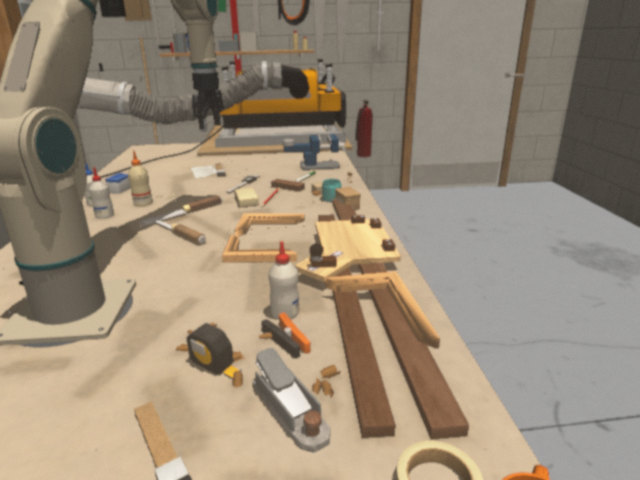

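The left L (corner at px 178,308, long leg up, short leg right) lies back up. The right L (corner at 297,325, short leg left) is face up and needs turning over. The jig's stops are at the top and left, the knob is at about (348,224), and the glue and clamp are to the right. Now the measurements.

```bash
cat > h.py <<'E'
import numpy as np,cv2
from cell import monitor,viewer
def world(name,d,cm=None):
    c=cm or viewer.camera_model(name);K=c["mtx"]
    v,u=np.mgrid[0:480,0:640]
    P=np.stack([(u-K[0,2])/K[0,0]*d,(v-K[1,2])/K[1,1]*d,d],-1)
    return (P-c["t"])@c["R"]
def proj(name,X,cm=None):
    c=cm or viewer.camera_model(name);p=c["mtx"]@(c["R"]@np.asarray(X,float)+c["t"]);return p[:2]/p[2],p[2]
def ray(name,uv,z,cm=None):
    c=cm or viewer.camera_model(name);r=c["R"].T@np.linalg.inv(c["mtx"])@np.array([uv[0],uv[1],1.]);o=-c["R"].T@c["t"]
    return o+r*(z-o[2])/r[2]
def blobs(W,zlo,zhi,box,amin=200,show=True):
    m=((W[...,2]>zlo)&(W[...,2]<zhi)&(W[...,0]>box[0])&(W[...,0]<box[1])&(W[...,1]>box[2])&(W[...,1]<box[3])).astype(np.uint8)
    out=[]
    for c in cv2.findContours(m,cv2.RETR_EXTERNAL,cv2.CHAIN_APPROX_NONE)[0]:
        if cv2.contourArea(c)<amin: continue
        out.append(c)
    return out
E
python3 - <<'E'
from h import *
f=np.load("pics/top0.npz");d=f["d"];im=f["im"]
W=world("top",d)
print("bench z",np.median(W[340:360,300:330,2]), "jig z",np.median(W[170:200,250:300,2]),"halfs z",W[280,296],W[280,186])
for zlo,zhi,box,zp in((14,32,(230,520,130,450),24),(30,44,(400,750,40,350),37)):
    for c in blobs(W,zlo,zhi,box):
        h=cv2.approxPolyDP(c,3,True)[:,0]
        print(cv2.contourArea(c)); print(np.round([ray("top",p,zp)[:2] for p in h]).astype(int).tolist(), h.tolist())
m=(im.max(-1)<45)&(W[...,2]>60)&(W[...,2]<90);ys,xs=np.nonzero(m[195:250,320:380]);print("knob",len(xs),np.median(xs)+320,np.median(ys)+195,np.median(W[195:250,320:380][m[195:250,320:380]],0))
for z in(530,700,900):print(proj("side",(190,0,z)),proj("top",(190,0,z)))
E
```

```text
bench z 0.37081704693427026 jig z 38.33994423043988 halfs z [387.36382085 178.99451701  24.6624638 ] [388.08271502 416.5644689   25.81963309]
1363.5
[[465, 162], [439, 192], [319, 203], [323, 265], [300, 295], [289, 179]] [[304, 244], [290, 256], [285, 312], [256, 310], [242, 321], [296, 326]]
1424.5
[[501, 416], [324, 442], [308, 323], [338, 347], [349, 410], [468, 392]] [[187, 228], [174, 310], [229, 317], [218, 303], [189, 298], [198, 243]]
9006.0
[[693, 320], [628, 319], [658, 317], [660, 295], [645, 289], [621, 291], [621, 319], [525, 316], [529, 150], [458, 75], [492, 41], [540, 41], [588, 90], [697, 91], [695, 274], [693, 252], [665, 252], [665, 285], [691, 289], [693, 280]] [[231, 139], [231, 169], [232, 155], [242, 154], [245, 161], [244, 172], [231, 172], [232, 216], [309, 214], [344, 247], [360, 231], [360, 209], [337, 187], [336, 137], [252, 138], [262, 139], [262, 152], [247, 152], [245, 140], [249, 139]]
knob 100 349.0 225.0 [502.22430562  66.86417668  86.33992024]
(array([117.23825813,  17.30925985]), np.float64(717.0516423102107)) (array([425.37203334, 452.51502827]), np.float64(654.4091186814632))
(array([  94.40175958, -115.19282115]), np.float64(648.2063535532056)) (array([462.03604768, 516.96114196]), np.float64(484.7159766306705))
(array([  60.438005  , -312.25753971]), np.float64(567.2118961920232)) (array([561.05270756, 691.0075205 ]), np.float64(285.0769859826793))
```

```bash
cat > go.py <<'E'
import sys,json
from h import *
from scipy.spatial.transform import Rotation as Ro
def go(x,y,z,a):
    s=monitor.read_state();R=Ro.from_euler("xyz",s["tool_rot"]).as_matrix()
    d=R.T@(np.array([x,y,z])-s["eef_pos"]); ta=np.degrees(np.arctan2(R[1,1],R[0,1]))
    r=-(a-ta); 
    print("t",round(s["clock"],2),"pos",s["eef_pos"].round(1),"ty",ta.round(1),"q",s["qpos"].round(2),"w",round(s["width"],1),"F",s["force"].round(1))
    print("shift cm",(d/10).round(2),"roll",round((r+180)%360-180,1))
if __name__=="__main__": go(*map(float,sys.argv[1:5]))
E
python3 go.py 310 264 120 -5.5
```

```text
t 0.1 pos [231.  606.9 230.5] ty 69.2 q [-1.27  0.63  0.04  1.52 -0.03  1.   -0.02] w 85.1 F [ 0.1  0.9 -0.5]
shift cm [-19.58 -29.22  11.1 ] roll 74.7
```

>>> arm_command(series=[60,-2,-3,1,7,60,-4,-6,2,14,60,-6,-9,3,21,60,-8,-12,4,28,60,-10,-15,5,35])

```text
clock: 0.52
eef_pos: [271.3, 429.8, 180.8]
tool_rot: [-3.141, 0.0, 2.161]
force: [0.6, 0.3, 0.3]
width: 51.3
gripper_force: 0.0
```

```bash
python3 go.py 310 264 120 -5.5
```

```text
t 0.52 pos [271.3 429.8 180.8] ty 33.8 q [-1.2   0.51  0.2   1.97 -0.15  0.68 -0.32] w 51.3 F [0.6 0.3 0.3]
shift cm [-15.92  -6.01   6.08] roll 39.3
```

>>> arm_command(series=[60,-3.2,-1.2,1.2,7,60,-6.4,-2.4,2.4,14,60,-9.6,-3.6,3.6,21,60,-12.8,-4.8,4.8,28,60,-16,-6,6,35])

```text
clock: 0.93
eef_pos: [311.5, 264.1, 120.9]
tool_rot: [3.141, 0.0, 1.551]
force: [1.2, 0.3, -0.5]
width: 51.2
gripper_force: 0.0
```

```bash
python3 go.py 310 264 50 -5.5; python3 - <<'E'
from h import *
im,d=viewer.get_image("wrist");cm=viewer.camera_model("wrist");cv2.imwrite("pics/w1.png",im[:,:,::-1])
W=world("wrist",d,cm); np.savez("pics/w1.npz",im=im,d=d)
for c in blobs(W,14,32,(200,560,100,350),400):
    h=cv2.approxPolyDP(c,5,True)[:,0];print([W[p[1],p[0]].round().astype(int).tolist() for p in h],h.tolist())
E
```

```text
t 0.93 pos [311.5 264.1 120.9] ty -1.1 q [-0.96  0.52  0.27  2.27 -0.35  0.39 -0.42] w 51.2 F [ 1.2  0.3 -0.5]
shift cm [-0.01 -0.16  7.09] roll 4.4
[[388, 187, 14], [397, 167, 22], [408, 158, 21], [459, 153, 22], [436, 182, 15]] [[435, 325], [449, 354], [464, 364], [535, 368], [503, 329]]
[[522, 203, 22], [523, 139, 23], [498, 112, 22], [499, 113, 31], [521, 133, 32], [524, 143, 32]] [[639, 304], [621, 383], [580, 414], [589, 422], [626, 399], [633, 387]]
[[295, 289, 19], [283, 171, 19], [356, 165, 23], [354, 191, 15], [313, 199, 20], [320, 259, 14]] [[297, 188], [289, 352], [391, 359], [388, 322], [330, 317], [337, 231]]
[[200, 328, 19], [200, 297, 26], [208, 280, 20], [218, 278, 17], [230, 290, 15], [225, 294, 14], [229, 297, 15]] [[133, 129], [138, 183], [159, 207], [176, 209], [194, 189], [186, 183], [190, 178]]
[[330, 350, 22], [310, 350, 21], [305, 316, 23], [327, 332, 20]] [[351, 81], [316, 83], [310, 144], [347, 114]]
```

View pics/w1.png

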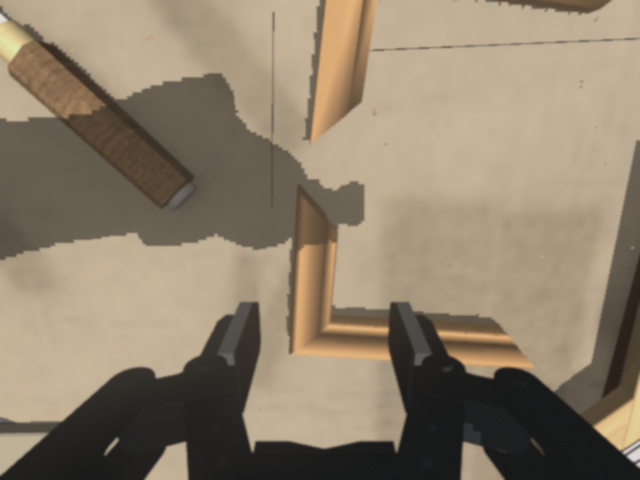

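The wrist view shows the face-up half under the gripper: short leg's mitred end at about (300,190), corner at (292,352). Fingers straddle the short leg. Now descend.

>>> arm_command(series=[60,0,-0.1,3,4.5,60,-0.1,-0.3,6,4.5,60,-0.1,-0.3,9,4.5,60,-0.1,-0.3,11.2,4.5,60,-0.1,-0.3,11.2,4.5])

```text
clock: 1.4
eef_pos: [313.7, 269.1, 16.2]
tool_rot: [-3.13, 0.013, 1.485]
force: [-0.8, 3.0, 1.0]
width: 51.5
gripper_force: 0.0
```

>>> arm_command(series=[20,0,0,0,0,20,0,0,0,0,20,0,0,0,0,20,0,0,0,0,20,0,0,0,0])

```text
clock: 1.82
eef_pos: [314.0, 269.8, 18.3]
tool_rot: [-3.131, 0.009, 1.476]
force: [-0.4, 0.5, -0.4]
width: 24.3
gripper_force: 59.0
```

>>> arm_command(series=[20,0,1,0,0,20,0,2,0,0,20,0,3,0,0,20,0,4,0,0,20,0,4,0,0])

```text
clock: 2.23
eef_pos: [357.8, 265.3, 17.3]
tool_rot: [-3.136, 0.011, 1.475]
force: [3.1, 0.2, 4.2]
width: 24.7
gripper_force: 59.8
```

```bash
python3 go.py 350 267 8 -5.5;python3 - <<'E'
from h import *
im,d=viewer.get_image("top");cv2.imwrite("pics/t1.png",cv2.resize(im[120:360,130:450,::-1],(800,600)))
E
```

```text
t 2.23 pos [357.8 265.3  17.3] ty -5.5 q [-0.96  0.8   0.39  2.22 -1.02  0.32  0.22] w 24.7 F [3.1 0.2 4.2]
shift cm [ 0.1  -0.79  0.93] roll 0.0
```

View pics/t1.png

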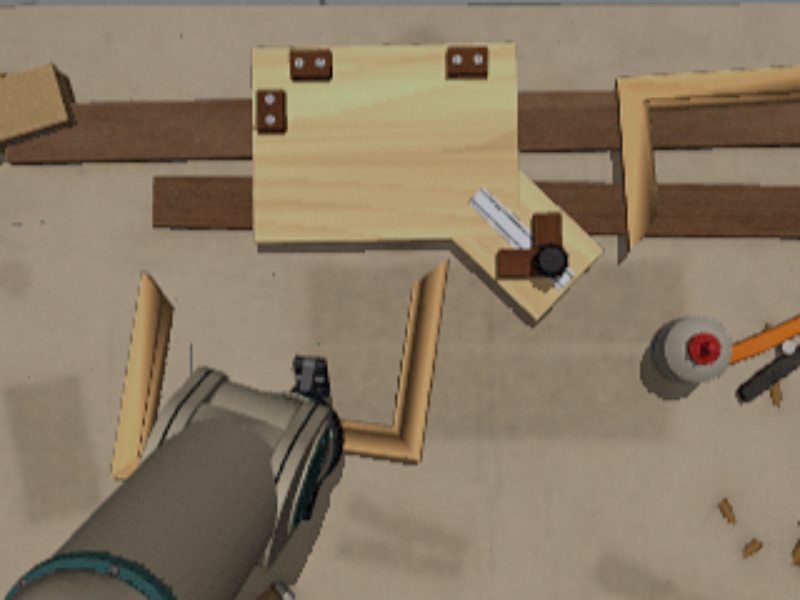

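>>> arm_command(series=[60,0,0,0,0,60,0,0,0,0,60,0,0,0,0,60,0,-0.1,0.5,0,60,0,-0.1,1,0])

```text
clock: 2.7
eef_pos: [351.9, 265.8, 6.7]
tool_rot: [-3.13, 0.011, 1.478]
force: [-0.2, -0.6, -0.7]
width: 51.3
gripper_force: 0.0
```

>>> arm_command(series=[20,0,0,0,0,20,0,0,0,0,20,0,0,0,0,20,0,0,0,0,20,0,0,0,0])

```text
clock: 3.12
eef_pos: [352.6, 265.5, 7.0]
tool_rot: [-3.131, 0.011, 1.478]
force: [-0.5, -0.9, -0.8]
width: 26.0
gripper_force: 59.0
```

```bash
python3 go.py 358 265 60 -5.5
```

```text
t 3.12 pos [352.6 265.5   7. ] ty -5.4 q [-0.94  0.81  0.34  2.23 -1.04  0.28  0.24] w 26.0 F [-0.5 -0.9 -0.8]
shift cm [-0.06  0.49 -5.31] roll 0.1
```

>>> arm_command(series=[20,0,0,-1,0,20,0,0.1,-2,0,20,0,0.2,-4,0,20,0,0.3,-6,0,20,0,0.3,-8,0])

```text
clock: 3.53
eef_pos: [356.4, 265.9, 87.7]
tool_rot: [-3.131, 0.012, 1.477]
force: [0.3, 0.2, -1.9]
width: 26.5
gripper_force: 59.3
```

```bash
python3 go.py 358 265 95 -5.5;python3 - <<'E'
from h import *
im,d=viewer.get_image("side");W=world("side",d);np.savez("pics/s1.npz",im=im,d=d)
cv2.imwrite("pics/s1.png",cv2.resize(im[120:330,160:440,::-1],(800,600)))
E
```

```text
t 3.53 pos [356.4 265.9  87.7] ty -5.4 q [-1.11  0.69  0.61  2.2  -0.83  0.52  0.06] w 26.5 F [ 0.3  0.2 -1.9]
shift cm [-0.08  0.15 -0.73] roll 0.1
```

View pics/s1.png

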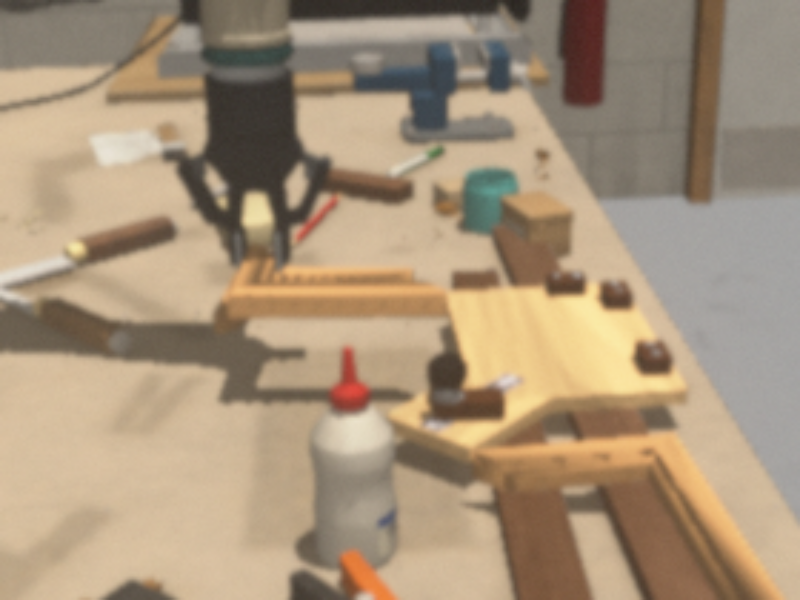

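The half hangs rigidly level from the grip (crop px 240–450, y 290), so I'll lower it and let it pivot by loosening the grip.

>>> arm_command(series=[20,0,0,2,0,20,0,0,4,0,20,0,0,4.5,0,30,0,0,4.5,0,30,0,0,4.5,0])

```text
clock: 4.0
eef_pos: [356.0, 265.3, 41.9]
tool_rot: [-3.13, 0.012, 1.477]
force: [0.3, 0.2, -0.4]
width: 26.2
gripper_force: 59.4
```

>>> arm_command(series=[31,0,0,0,0,31,0,0,0,0,31,0,0,0,0,31,0,0,0,0,31,0,0,0,0])

```text
clock: 4.42
eef_pos: [356.1, 265.8, 42.2]
tool_rot: [-3.131, 0.011, 1.478]
force: [0.3, -0.1, -0.5]
width: 26.9
gripper_force: 41.2
```

Force drops between 30 % and 31 %, so the grip can be graded. Loosening a little more:

>>> arm_command(series=[31.4,0,0,0,0,31.4,0,0,0,0,31.4,0,0,0,0,31.4,0,0,0,0,31.4,0,0,0,0])

```text
clock: 4.83
eef_pos: [356.0, 265.6, 42.0]
tool_rot: [-3.131, 0.011, 1.477]
force: [0.3, 0.2, -1.0]
width: 27.2
gripper_force: 31.6
```

>>> arm_command(series=[31.8,0,0,0,0,31.8,0,0,0,0,31.8,0,0,0,0,31.8,0,0,0,0,31.8,0,0,0,0])

```text
clock: 5.25
eef_pos: [356.0, 265.6, 41.9]
tool_rot: [-3.131, 0.011, 1.478]
force: [-0.1, -0.8, -1.5]
width: 27.5
gripper_force: 22.1
```

```bash
cat >> h.py <<'E'
def tilt(box=(290,520,120,300)):
    "outer wall of the long leg seen from the side camera: points z>3 in box, heights by y"
    im,d=viewer.get_image("side");W=world("side",d)
    m=(W[...,0]>box[0])&(W[...,0]<box[1])&(W[...,1]>box[2])&(W[...,1]<box[3])&(W[...,2]>4)&(W[...,2]<130)&(d>0)
    wood=(im[...,0].astype(int)-im[...,2]>45)&m
    P=W[wood]
    for y in range(box[2],box[3],15):
        q=P[(P[:,1]>=y)&(P[:,1]<y+15)]
        if len(q)>4: print(y,len(q),"x",np.percentile(q[:,0],[2,98]).round(),"z",np.percentile(q[:,2],[2,50,98]).round())
    return im
E
python3 -c "
from h import *
tilt()"
```

```text
150 284 x [416. 508.] z [36. 49. 59.]
165 494 x [336. 488.] z [36. 52. 60.]
180 102 x [339. 477.] z [56. 58. 60.]
195 34 x [340. 393.] z [55. 58. 59.]
210 31 x [340. 366.] z [51. 58. 60.]
225 32 x [342. 368.] z [47. 58. 60.]
240 40 x [345. 401.] z [53. 59. 96.]
255 41 x [330. 400.] z [ 44.  59. 126.]
270 12 x [342. 359.] z [58. 59. 87.]
```

>>> arm_command(series=[32,0,0,0,0,32,0,0,0,0,32.1,0,0,0,0,32.1,0,0,0,0,32.2,0,0,0,0])

```text
clock: 5.72
eef_pos: [356.0, 265.7, 42.0]
tool_rot: [-3.131, 0.011, 1.478]
force: [0.9, 0.3, -0.9]
width: 27.4
gripper_force: 13.0
```

>>> arm_command(series=[32.2,0,0,0,0,32.3,0,0,0,0,32.3,0,0,0,0,32.4,0,0,0,0,32.4,0,0,0,0])

```text
clock: 6.13
eef_pos: [356.0, 265.7, 42.0]
tool_rot: [-3.131, 0.011, 1.478]
force: [-0.1, 0.2, -0.5]
width: 27.8
gripper_force: 8.6
```

```bash
python3 -c "
from h import *
tilt()"
```

```text
150 12 x [469. 494.] z [13. 19. 22.]
165 386 x [346. 492.] z [ 5. 20. 29.]
180 308 x [336. 487.] z [ 4. 26. 31.]
195 67 x [338. 401.] z [27. 31. 37.]
210 59 x [339. 365.] z [31. 39. 43.]
225 60 x [340. 367.] z [33. 45. 50.]
240 65 x [343. 400.] z [42. 53. 95.]
255 59 x [331. 398.] z [ 53.  60. 119.]
270 18 x [342. 359.] z [61. 65. 86.]
```

It pivoted: the long edge is on the bench and the leg tilts about 23°. Next, follow the arc up with the loose grip.

>>> arm_command(series=[32.4,-0.3,0,-0.7,0,32.4,-0.7,0,-1.3,0,32.4,-1.2,0,-1.9,0,32.4,-1.7,0,-2.5,0,32.4,-2.3,0,-3,0])

```text
clock: 6.6
eef_pos: [354.3, 242.6, 73.1]
tool_rot: [-3.131, 0.011, 1.477]
force: [0.3, 0.2, -0.9]
width: 27.6
gripper_force: 8.2
```

>>> arm_command(series=[32.4,-0.7,0,-0.6,0,32.4,-1.5,0,-1.1,0,32.4,-2.5,0,-1.6,0,32.4,-3.5,0,-2.1,0,32.4,-4.5,0,-2.6,0])

```text
clock: 7.02
eef_pos: [350.0, 197.3, 99.2]
tool_rot: [-3.13, 0.011, 1.477]
force: [0.2, -0.1, -1.3]
width: 27.9
gripper_force: 8.5
```

```bash
python3 go.py 356 186 100 -5.5;python3 -c "
from h import *
tilt()"
```

```text
t 7.02 pos [350.  197.3  99.2] ty -5.4 q [-0.98  0.63  0.59  2.3  -0.83  0.45  0.2 ] w 27.9 F [ 0.2 -0.1 -1.3]
shift cm [-1.07  0.7  -0.07] roll 0.1
120 83 x [442. 492.] z [28. 35. 42.]
135 557 x [336. 486.] z [27. 43. 54.]
150 239 x [333. 422.] z [22. 54. 75.]
165 165 x [334. 362.] z [ 59.  85. 102.]
180 144 x [335. 371.] z [ 88. 108. 125.]
195 16 x [339. 378.] z [111. 125. 130.]
```

>>> arm_command(series=[32.4,0,0,0.6,0,32.4,0,0,1,0,32.5,0,0,1,0,32.5,0,0,1,0,32.5,0,0,1,0])

```text
clock: 7.48
eef_pos: [350.2, 198.6, 88.3]
tool_rot: [-3.13, 0.012, 1.478]
force: [-0.1, -0.0, -1.2]
width: 27.7
gripper_force: 6.3
```

>>> arm_command(series=[32.55,0,0,0,0,32.55,0,0,0,0,32.6,0,0,0,0,32.6,0,0,0,0,32.6,0,0,0,0])

```text
clock: 7.9
eef_pos: [350.3, 198.5, 88.8]
tool_rot: [-3.131, 0.011, 1.478]
force: [0.4, 0.1, -1.5]
width: 28.1
gripper_force: 4.9
```

```bash
python3 -c "
from h import *
tilt((290,520,90,300))"
```

```text
90 25 x [475. 492.] z [35. 36. 52.]
135 8 x [468. 492.] z [10. 13. 24.]
150 469 x [345. 490.] z [ 9. 23. 35.]
165 383 x [333. 453.] z [14. 36. 76.]
180 243 x [335. 375.] z [ 49.  91. 119.]
195 19 x [342. 373.] z [ 74. 107. 120.]
```

>>> arm_command(series=[32.65,0,0,0,0,32.65,0,0,0,0,32.7,0,0,0,0,32.7,0,0,0,0,32.7,0,0,0,0])

```text
clock: 8.37
eef_pos: [350.2, 198.4, 88.7]
tool_rot: [-3.131, 0.011, 1.478]
force: [0.1, 0.4, -1.1]
width: 28.4
gripper_force: 3.2
```

```bash
python3 -c "
from h import *
tilt((290,520,90,300))"
```

```text
90 21 x [474. 492.] z [35. 36. 46.]
150 428 x [351. 491.] z [ 7. 22. 33.]
165 421 x [333. 461.] z [12. 34. 74.]
180 252 x [334. 365.] z [ 47.  90. 117.]
195 17 x [341. 364.] z [ 76. 108. 122.]
```

>>> arm_command(series=[30,0,0,-0.3,0,30,1.5,0.3,-0.8,0,30,3.5,0.7,-0.8,0,30,5.5,1.0,-0.8,0,30,7,1.3,-0.5,0])

```text
clock: 8.83
eef_pos: [370.3, 268.8, 93.3]
tool_rot: [-3.132, 0.01, 1.479]
force: [1.1, -0.6, -1.6]
width: 26.8
gripper_force: 41.9
```

>>> arm_command(series=[30,0,0,0.5,0,32.4,0,0,1,0,32.6,0,0,1.3,0,32.65,0,0,1.6,0,32.65,-0.2,0,1.8,0])

```text
clock: 9.25
eef_pos: [369.5, 264.7, 75.6]
tool_rot: [-3.131, 0.009, 1.477]
force: [-2.2, 1.6, 15.5]
width: 27.4
gripper_force: 14.8
```

```bash
python3 go.py 360 200 80 -5.5;python3 -c "
from h import *
tilt((290,520,150,330))"
```

```text
t 9.25 pos [369.5 264.7  75.6] ty -5.4 q [-1.07  0.72  0.58  2.18 -0.85  0.5   0.09] w 27.4 F [-2.2  1.6 15.5]
shift cm [-6.53 -0.34 -0.37] roll 0.1
210 61 x [450. 517.] z [ 8. 15. 24.]
225 544 x [360. 509.] z [ 6. 20. 32.]
240 347 x [356. 447.] z [ 18.  55. 100.]
255 91 x [343. 395.] z [ 67.  96. 116.]
270 13 x [357. 377.] z [ 98. 111. 126.]
315 21 x [305. 315.] z [ 5. 18. 25.]
```

>>> arm_command(series=[32.6,-0.5,-0.2,-0.5,0,32.65,-1.5,-0.4,-0.8,0,32.65,-2.5,-0.5,-1,0,32.65,-3.5,-0.5,-1,0,32.65,-4.5,-0.5,-0.9,0])

```text
clock: 9.72
eef_pos: [359.8, 218.6, 84.6]
tool_rot: [-3.131, 0.012, 1.476]
force: [-0.4, 0.1, -1.4]
width: 27.5
gripper_force: 3.7
```

```bash
python3 go.py 360 200 80 -5.5;python3 -c "
from h import *
tilt((290,520,150,330))"
```

```text
t 9.72 pos [359.8 218.6  84.6] ty -5.4 q [-0.99  0.67  0.57  2.26 -0.86  0.45  0.18] w 27.5 F [-0.4  0.1 -1.4]
shift cm [-1.85  0.2   0.47] roll 0.1
165 66 x [442. 496.] z [13. 21. 32.]
180 560 x [349. 494.] z [13. 28. 42.]
195 387 x [345. 422.] z [ 29.  67. 110.]
210 64 x [336. 372.] z [ 88. 111. 124.]
225 7 x [352. 367.] z [108. 116. 123.]
315 21 x [305. 319.] z [ 5. 14. 24.]
```

>>> arm_command(series=[32.6,0,0,0.7,0,32.65,-0.6,0,0.8,0,32.65,-1.4,0,0.8,0,32.65,-2.2,0,0.7,0,32.65,-3,0,0.7,0])

```text
clock: 10.18
eef_pos: [357.2, 189.6, 77.7]
tool_rot: [-3.131, 0.012, 1.478]
force: [0.3, 0.2, 0.6]
width: 28.3
gripper_force: 3.7
```

```bash
python3 go.py 360 200 80 -5.5;python3 -c "
from h import *
tilt((290,520,120,330))"
```

```text
t 10.18 pos [357.2 189.6  77.7] ty -5.3 q [-0.9   0.66  0.51  2.3  -0.89  0.39  0.27] w 28.3 F [0.3 0.2 0.6]
shift cm [ 1.05  0.18 -0.25] roll 0.2
150 317 x [370. 493.] z [ 6. 19. 31.]
165 601 x [344. 461.] z [  8.  34. 121.]
180 108 x [331. 385.] z [ 32. 100. 118.]
195 14 x [348. 365.] z [100. 111. 117.]
315 26 x [305. 316.] z [ 5. 15. 23.]
```

>>> arm_command(series=[32.6,-0.4,0,0.1,0,32.65,-0.8,0,0.1,0,32.65,-1.2,0,0.1,0,32.65,-1.6,0,0.1,0,32.65,-2,0,0.1,0])

```text
clock: 10.65
eef_pos: [355.6, 170.4, 76.9]
tool_rot: [-3.131, 0.011, 1.478]
force: [0.4, 0.4, 0.3]
width: 28.2
gripper_force: 7.5
```

```bash
cat >> h.py <<'E'
def lean(box):
    im,d=viewer.get_image("side");W=world("side",d)
    m=(im[...,0].astype(int)-im[...,2]>45)&(W[...,0]>box[0])&(W[...,0]<box[1])&(W[...,1]>box[2])&(W[...,1]<box[3])&(W[...,2]>4)&(W[...,2]<130)
    P=W[m]
    for z in range(0,125,12):
        q=P[(P[:,2]>=z)&(P[:,2]<z+12)]
        if len(q)>3: print(z,len(q),"y",np.percentile(q[:,1],[5,50,95]).round(), "x",np.median(q[:,0]).round())
E
python3 -c "
from h import *
lean((325,372,100,300))"
```

```text
0 34 y [145. 148. 152.] x 357.0
12 65 y [146. 150. 154.] x 357.0
24 64 y [149. 152. 157.] x 358.0
36 67 y [151. 154. 164.] x 356.0
48 58 y [152. 155. 160.] x 356.0
60 63 y [154. 157. 160.] x 357.0
72 61 y [156. 159. 163.] x 356.0
84 62 y [158. 161. 166.] x 355.0
96 61 y [159. 163. 180.] x 356.0
108 40 y [160. 167. 187.] x 349.0
```

>>> arm_command(series=[29,0,0,-0.1,0,29,2,0.1,-0.7,0,29,4.5,0.3,-0.7,0,29,7,0.5,-0.7,0,29,9,0.5,-0.7,0])

```text
clock: 11.12
eef_pos: [369.0, 261.8, 82.8]
tool_rot: [-3.131, 0.011, 1.478]
force: [0.6, -0.1, -1.3]
width: 26.6
gripper_force: 59.3
```

>>> arm_command(series=[29,0,0,0.3,0,31,0,0,0.6,0,34,0,0,0.6,0,45,0,0,0.6,0,45,0,0,0.6,0])

```text
clock: 11.53
eef_pos: [368.6, 258.6, 76.9]
tool_rot: [-3.13, 0.012, 1.476]
force: [-0.3, 0.1, -0.6]
width: 38.4
gripper_force: 0.0
```

```bash
python3 go.py 360 265 100 -5.5;python3 -c "
from h import *
lean((325,380,190,300))"
```

```text
t 11.53 pos [368.6 258.6  76.9] ty -5.5 q [-1.06  0.72  0.59  2.19 -0.85  0.5   0.1 ] w 38.4 F [-0.3  0.1 -0.6]
shift cm [ 0.53 -0.94 -2.31] roll 0.0
0 21 y [231. 234. 239.] x 366.0
12 34 y [227. 230. 234.] x 368.0
24 38 y [222. 226. 229.] x 367.0
36 37 y [217. 220. 224.] x 366.0
48 42 y [213. 216. 220.] x 367.0
60 45 y [208. 212. 216.] x 367.0
72 49 y [203. 207. 238.] x 366.0
84 60 y [199. 203. 253.] x 365.0
96 52 y [195. 205. 220.] x 363.0
108 18 y [199. 210. 217.] x 354.0
```

It's already toppling the right way (face going down); wait and then lift off.

>>> arm_command(series=[60,0,0,0,0,60,0,0,0,0,60,0,0,0,0,60,0,0,-1.5,0,60,0,0,-4,0])

```text
clock: 12.0
eef_pos: [368.0, 259.2, 115.9]
tool_rot: [-3.127, 0.014, 1.477]
force: [0.6, 0.7, 0.2]
width: 51.1
gripper_force: 0.0
```

>>> arm_command(series=[60,2,0,-1,0,60,4,1,-2,0,60,6,2,-3,0,60,9,3,-3,0,60,12,4,-3,0])

```text
clock: 12.42
eef_pos: [421.4, 377.3, 146.0]
tool_rot: [-3.131, 0.01, 1.477]
force: [1.8, -0.3, 0.1]
width: 51.0
gripper_force: 0.0
```

```bash
python3 go.py 360 265 100 -5.5;python3 - <<'E'
from h import *
im,d=viewer.get_image("top");cv2.imwrite("pics/t2.png",cv2.resize(im[120:360,130:450,::-1],(800,600)))
W=world("top",d);np.savez("pics/t2.npz",im=im,d=d)
for c in blobs(W,12,32,(230,522,30,460)):
    h=cv2.approxPolyDP(c,3,True)[:,0]
    print(np.round([ray("top",p,24)[:2] for p in h]).astype(int).tolist(), h.tolist())
E
```

```text
t 12.42 pos [421.4 377.3 146. ] ty -5.4 q [-1.24  0.75  0.77  1.84 -0.68  0.85 -0.22] w 51.0 F [ 1.8 -0.3  0.1]
shift cm [-11.71  -5.01   4.77] roll 0.1
[[343, 440], [324, 442], [308, 323], [338, 347], [347, 408], [388, 404], [377, 415], [362, 410]] [[175, 301], [174, 310], [229, 317], [218, 303], [190, 299], [192, 280], [187, 285], [189, 292]]
[[522, 229], [355, 244], [353, 214], [359, 220], [372, 209], [372, 181], [381, 211], [502, 203]] [[273, 218], [266, 295], [280, 296], [277, 293], [282, 287], [295, 287], [281, 283], [285, 227]]
```

View pics/t2.png

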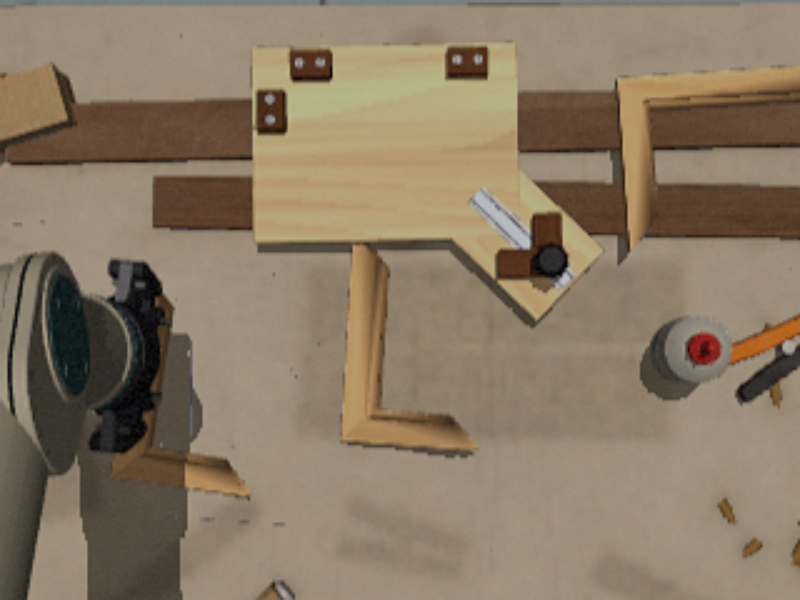

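B (crop corner ~(345,437), long leg up to (362,245), short leg to (470,450)) now lies back up like A. Next is half A.

>>> arm_command(series=[60,1,0,1,-7,60,2,0,2,-14,60,3,-0.5,3,-21,60,4,-1,4,-28,60,4,-1,4,-35])

```text
clock: 12.88
eef_pos: [411.2, 418.4, 102.4]
tool_rot: [-3.123, 0.002, 2.098]
force: [-1.4, 0.2, -0.6]
width: 51.1
gripper_force: 0.0
```

>>> arm_command(series=[60,0,0,0,-7,60,0,0,0,-14,60,0,0,0,-21,60,0,0,0,-28,60,0,0,0,-35])

```text
clock: 13.3
eef_pos: [413.9, 416.2, 104.6]
tool_rot: [-3.127, -0.006, 2.705]
force: [0.6, 0.1, -0.4]
width: 51.2
gripper_force: 0.0
```

```bash
python3 go.py 411 415 50 81.7
```

```text
t 13.3 pos [413.9 416.2 104.6] ty 65.0 q [-1.08  0.74  0.39  1.8  -0.42  0.7   0.68] w 51.2 F [ 0.6  0.1 -0.4]
shift cm [ 0.17 -0.15  5.47] roll -16.7
```

>>> arm_command(series=[60,0,0,1,-7,60,0.1,-0.1,2.5,-14,60,0.2,-0.2,4,-16.7,60,0.2,-0.2,5,-16.7,60,0.2,-0.2,5.5,-16.7])

```text
clock: 13.72
eef_pos: [410.0, 414.1, 48.4]
tool_rot: [-3.128, -0.012, 2.989]
force: [-0.1, -0.6, -0.1]
width: 51.4
gripper_force: 0.0
```

>>> arm_command(series=[60,0,0,1,0,60,0,0,2,0,60,0,0,3,0,60,0,0,4,0,60,0,0,4.5,0])

```text
clock: 14.13
eef_pos: [409.6, 414.2, 3.3]
tool_rot: [-3.128, -0.011, 2.991]
force: [-0.1, -0.3, -0.2]
width: 51.4
gripper_force: 0.0
```

```bash
python3 go.py 411 415 3 81.7
```

```text
t 14.13 pos [409.6 414.2   3.3] ty 81.4 q [-0.98  0.88  0.23  1.84 -0.39  0.48  0.94] w 51.4 F [-0.1 -0.3 -0.2]
shift cm [-0.12  0.1   0.02] roll -0.3
```

>>> arm_command(series=[20,0,0,0,0,20,0,0,0,0,20,0,0,0,0,20,0,0,0,0,20,0,0,0,0])

```text
clock: 14.55
eef_pos: [410.5, 414.9, 5.2]
tool_rot: [-3.131, -0.01, 2.991]
force: [0.2, 0.2, -0.7]
width: 26.4
gripper_force: 59.7
```

>>> arm_command(series=[20,0,0,-1,0,20,0,0,-3,0,20,0,0,-5,0,20,0,0,-7.5,0,20,0,0,-10,0])

```text
clock: 14.97
eef_pos: [411.2, 415.3, 106.4]
tool_rot: [-3.129, -0.01, 2.99]
force: [0.3, -0.0, -1.7]
width: 26.5
gripper_force: 59.5
```

```bash
python3 go.py 652 200 110 1.0; python3 - <<'E'
from h import *
im,d=viewer.get_image("wrist");cv2.imwrite("pics/w2.png",im[:,:,::-1])
# precise jig pose from first top picture
f=np.load("pics/top0.npz");im=f["im"];W=world("top",f["d"])
E
```

```text
t 14.97 pos [411.2 415.3 106.4] ty 81.3 q [-1.03  0.73  0.31  1.81 -0.33  0.68  0.89] w 26.5 F [ 0.3 -0.  -1.7]
shift cm [-27.05 -17.67  -0.43] roll 80.3
```

View pics/w2.png

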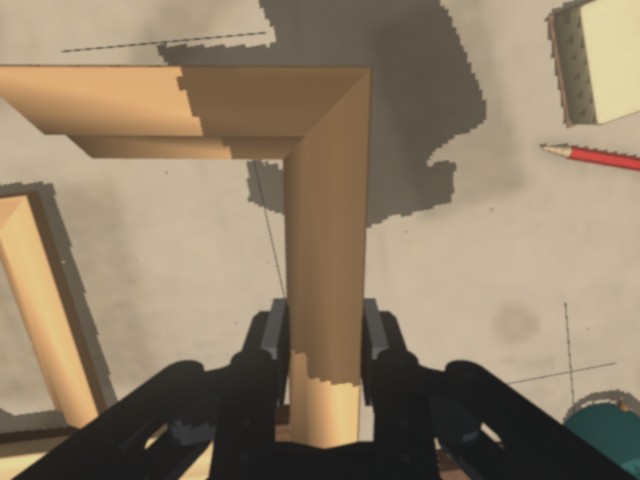

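A is held level and centred in the fingers (outer corner at px (371,67)). Next, refine the jig pose and the in-hand offset.

```bash
python3 - <<'E'
from h import *
f=np.load("pics/top0.npz");W=world("top",f["d"]);im=f["im"].astype(int)
m=(W[...,2]>30)&(W[...,2]<60)
pts={}
def fit(name,uv,ax):
    P=np.array([ray("top",p,37)[:2] for p in uv]); a=np.polyfit(P[:,1-ax],P[:,ax],1); r=P[:,ax]-np.polyval(a,P[:,1-ax]); k=abs(r)<2
    a=np.polyfit(P[k,1-ax],P[k,ax],1); print(name,"slope",a[0].round(4),"at",P[:,1-ax].mean().round(),np.polyval(a,P[:,1-ax].mean()).round(1),"rms",r[k].std().round(2),k.sum());return a
fit("left",[(np.nonzero(m[r,200:280])[0][0]+199.5,r) for r in range(172,212)],1)
fit("right",[(np.nonzero(m[r,290:345])[0][-1]+290.5,r) for r in range(140,182)],1)
fit("bottom",[(c,np.nonzero(m[180:230,c])[0][-1]+180.5) for c in range(236,305)],0)
fit("top",[(c,np.nonzero(m[120:160,c])[0][0]+119.5) for c in range(236,332)],0)
s=monitor.read_state();cm=viewer.camera_model("wrist")
zt=s["eef_pos"][2]-4.5+24
from scipy.spatial.transform import Rotation as Ro
R=Ro.from_euler("xyz",s["tool_rot"]).as_matrix()
for uv in((371,67),(367,200),(371,67.)):
    print("corner in tool",(R.T@(ray("wrist",uv,zt,cm)-s["eef_pos"])).round(1))
# jaw colours/knob
W2=W[205:245,325:370];k=(W2[...,2]>80)&(W2[...,2]<95);print("knob top",np.round([ray("top",(np.nonzero(k)[1].mean()+325,np.nonzero(k)[0].mean()+205),87)],1),k.sum())
E
```

```text
left slope 0.0067 at 579.0 319.8 rms 0.08 37
right slope 0.0044 at 645.0 90.5 rms 0.53 41
bottom slope -0.0162 at 234.0 525.4 rms 0.63 69
top slope -0.0187 at 205.0 696.6 rms 0.63 96
corner in tool [ 91.9  13.5 -19.1]
corner in tool [ 52.8  13.6 -19.3]
corner in tool [ 91.9  13.5 -19.1]
knob top [[504.6  64.7  87. ]] 143
```

>>> arm_command(series=[20,-2,-1.4,-0.2,7,20,-4.4,-2.8,-0.4,14,20,-6.6,-4.2,-0.4,21,20,-8.8,-5.6,-0.4,28,20,-11,-7,-0.4,35])

```text
clock: 15.43
eef_pos: [510.5, 329.3, 109.5]
tool_rot: [-3.127, -0.002, 2.374]
force: [0.3, 0.2, -1.8]
width: 26.4
gripper_force: 59.5
```

```bash
python3 go.py 648.3 194.6 110 0.7
```

```text
t 15.43 pos [510.5 329.3 109.5] ty 46.0 q [-0.9   0.78  0.47  1.74 -0.48  0.76  0.62] w 26.4 F [ 0.3  0.2 -1.8]
shift cm [-19.27  -0.12  -0.08] roll 45.3
```

>>> arm_command(series=[20,-3,0,0,7,20,-6,0,0,14,20,-9,0,0,21,20,-12,0,0,28,20,-15,0,0,35])

```text
clock: 15.85
eef_pos: [619.0, 225.6, 109.0]
tool_rot: [-3.128, 0.007, 1.763]
force: [-0.1, -0.0, -1.1]
width: 26.4
gripper_force: 59.5
```

```bash
python3 go.py 648.3 194.6 65 0.7
```

```text
t 15.85 pos [619.  225.6 109. ] ty 11.0 q [-0.74  0.88  0.63  1.59 -0.61  0.89  0.31] w 26.4 F [-0.1 -0.  -1.1]
shift cm [-3.58  2.34  4.4 ] roll 10.3
```

>>> arm_command(series=[20,-1.8,1.2,0,6,20,-3.6,2.3,0.5,10.3,20,-3.6,2.3,2,10.3,20,-3.6,2.3,4,10.3,20,-3.6,2.3,4.4,10.3])

```text
clock: 16.27
eef_pos: [644.8, 195.3, 61.3]
tool_rot: [-3.124, 0.01, 1.589]
force: [-1.1, 0.7, -2.1]
width: 26.4
gripper_force: 59.4
```

```bash
python3 go.py 648.3 194.6 42 0.7
```

```text
t 16.27 pos [644.8 195.3  61.3] ty 1.1 q [-0.67  0.96  0.63  1.56 -0.68  0.87  0.23] w 26.4 F [-1.1  0.7 -2.1]
shift cm [-0.06  0.38  1.93] roll 0.4
```

>>> arm_command(series=[20,-0.1,0.2,0.5,0.4,20,-0.1,0.2,1,0.4,20,-0.1,0.2,1.4,0.4,20,-0.1,0.2,1.8,0.4,20,-0.1,0.2,1.8,0.4])

```text
clock: 16.68
eef_pos: [648.8, 194.4, 45.9]
tool_rot: [-3.129, 0.01, 1.583]
force: [-0.2, 0.5, -1.4]
width: 26.3
gripper_force: 59.5
```

>>> arm_command(series=[20,0,0,0.2,0,20,0,0,0.35,0,20,0,0,0.35,0,40,0,0,0.35,0,50,0,0,0.35,0])

```text
clock: 17.1
eef_pos: [649.4, 194.0, 43.1]
tool_rot: [-3.13, 0.01, 1.582]
force: [-1.1, 0.8, 0.3]
width: 42.5
gripper_force: 0.0
```

>>> arm_command(series=[50,0,0,0,0,50,0,0,-1,0,50,0,0,-4,0,50,0,0,-8,0,50,0,0,-11,0])

```text
clock: 17.52
eef_pos: [651.0, 194.8, 155.8]
tool_rot: [-3.132, 0.01, 1.582]
force: [0.7, 0.4, 0.9]
width: 42.4
gripper_force: 0.0
```

```bash
python3 - <<'E'
from h import *
f=np.load("pics/t2.npz");W=world("top",f["d"])
# B edges: outer long edge line, outer short edge line at z=24 (outer top edge of back)
m=(W[...,2]>15)&(W[...,2]<32)
L=[ray("top",(np.nonzero(m[r,250:290])[0][0]+249.5,r),24)[:2] for r in range(225,290)]
S=[ray("top",(c,np.nonzero(m[270:310,c])[0][-1]+270.5),24)[:2] for c in range(270,308)]
L=np.array(L);S=np.array(S)
a=np.polyfit(L[:,0],L[:,1],1);b=np.polyfit(S[:,1],S[:,0],1)
print("long dy/dx",a,"short dx/dy",b, "res",(L[:,1]-np.polyval(a,L[:,0])).std(),(S[:,0]-np.polyval(b,S[:,1])).std())
# corner
y=(a[0]*b[1]+a[1])/(1-a[0]*b[0]);x=b[0]*y+b[1];print("corner",x,y)
th=np.arctan2(-a[0],-1)*0+np.arctan(a[0]); u=np.array([np.cos(th),np.sin(th)]);n=np.array([u[1],-u[0]])
print("long dir deg",np.degrees(th),"mid",np.array([x,y])+90*u+14*n)
E
python3 go.py 400 250 150 -90
```

```text
t 17.52 pos [651.  194.8 155.8] ty 0.6 q [-0.7   0.86  0.71  1.5  -0.61  1.02  0.17] w 42.4 F [0.7 0.4 0.9]
shift cm [  5.81 -25.03   0.77] roll 90.6Traceback (most recent call last):
  File "<stdin>", line 6, in <module>
IndexError: index -1 is out of bounds for axis 0 with size 0
```

```bash
python3 - <<'E'
from h import *
f=np.load("pics/t2.npz");W=world("top",f["d"])
m=(W[...,2]>13)&(W[...,2]<32)
L=np.array([ray("top",(np.nonzero(m[r,250:290])[0][0]+249.5,r),24)[:2] for r in range(225,290)])
S=[]
for c in range(268,318):
    k=np.nonzero(m[270:310,c])[0]
    if len(k): S.append(ray("top",(c,k[-1]+270.5),24)[:2])
S=np.array(S);print(len(S),S[::5].round().tolist())
a=np.polyfit(L[:,0],L[:,1],1);th=np.arctan(a[0]);u=np.array([np.cos(th),np.sin(th)]);n=np.array([u[1],-u[0]])
s=(S@u);print("short-edge along u",np.percentile(s,[5,25,50,75]).round(1),"L range along u",(L@u)[[0,-1]].round(1))
c0=np.median(s);v0=np.polyval(a,0)*np.cos(th)  # L: point with u=c0
P=lambda al,ac:u*al+np.array([-u[1],u[0]])*(v0)+n*ac
print("long dir",np.degrees(th).round(2),"corner",P(c0,0).round(1),"mid",P(c0+90,14).round(1))
E
```

```text
31 [[354.0, 239.0], [352.0, 229.0], [352.0, 218.0], [367.0, 207.0], [371.0, 196.0], [371.0, 186.0], [367.0, 142.0]]
short-edge along u [339.1 340.1 358.5 360.1] L range along u [493.1 354.3]
long dir -3.14 corner [372.3 243.2] mid [461.4 224.3]
```

>>> arm_command(series=[55,0.5,-3,0,7,55,1,-6,0,14,55,1.5,-9,0,21,55,2,-12,0,28,55,2.5,-15,1,35])

```text
clock: 17.93
eef_pos: [500.1, 218.7, 146.5]
tool_rot: [-3.14, 0.011, 0.965]
force: [0.0, 0.4, -0.7]
width: 47.1
gripper_force: 0.0
```

>>> arm_command(series=[55,0,0,0,7,55,0,0,0,14,55,0,0,0,21,55,0,0,0,28,55,0,0,0,35])

```text
clock: 18.35
eef_pos: [500.1, 218.7, 145.1]
tool_rot: [3.137, 0.013, 0.355]
force: [0.4, 0.4, -0.0]
width: 46.7
gripper_force: 0.0
```

```bash
python3 go.py 438 225.5 90 -93.1; python3 - <<'E'
from h import *
im,d=viewer.get_image("top");np.savez("pics/t3.npz",im=im,d=d);cv2.imwrite("pics/t3.png",cv2.resize(im[120:360,130:450,::-1],(800,600)))
E
```

```text
t 18.35 pos [500.1 218.7 145.1] ty -69.7 q [-1.06  0.85  1.03  1.9  -0.89  0.96 -0.81] w 46.7 F [ 0.4  0.4 -0. ]
shift cm [-5.52 -2.82  5.58] roll 23.4
```

View pics/t3.png

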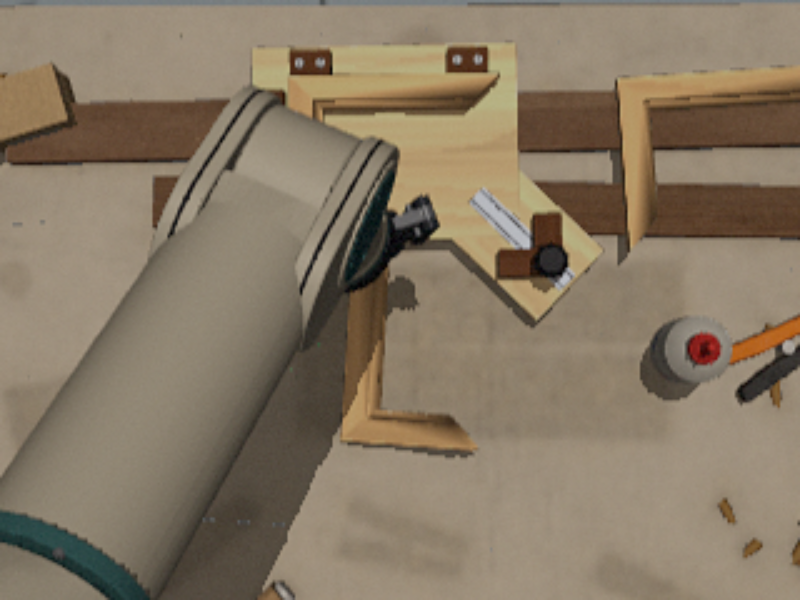

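A lies well seated near the stops (crop 290–500, y 75–110). On to B.

>>> arm_command(series=[55,-1.5,-0.8,1,6,55,-3,-1.6,2,12,55,-4.5,-2.4,3.5,18,55,-5.5,-2.8,4.5,23.4,55,-5.5,-2.8,5.5,23.4])

```text
clock: 18.82
eef_pos: [435.0, 225.1, 89.3]
tool_rot: [3.131, 0.015, -0.048]
force: [-0.9, -0.0, -0.7]
width: 46.5
gripper_force: 0.0
```

```bash
python3 go.py 438 225.5 4.5 -93.1
```

```text
t 18.82 pos [435.  225.1  89.3] ty -92.7 q [-1.13  0.89  0.99  2.08 -1.07  0.83 -1.08] w 46.5 F [-0.9 -0.  -0.7]
shift cm [ 0.42 -0.14  8.47] roll 0.4
```

>>> arm_command(series=[55,0.1,0,2,0.4,55,0.3,0,4,0.4,55,0.4,0,6,0.4,55,0.4,0,8,0.4,55,0.4,0,8.4,0.4])

```text
clock: 19.23
eef_pos: [440.1, 224.1, 4.7]
tool_rot: [3.132, 0.014, -0.053]
force: [-0.6, -0.4, -0.4]
width: 47.1
gripper_force: 0.0
```

```bash
python3 go.py 438 225.5 4.5 -93.1
```

```text
t 19.23 pos [440.1 224.1   4.7] ty -93.0 q [-0.9   0.9   0.58  2.09 -1.09  0.51 -1.1 ] w 47.1 F [-0.6 -0.4 -0.4]
shift cm [-0.22 -0.13  0.02] roll 0.1
```

>>> arm_command(series=[20,0,0,0,0,20,0,0,0,0,20,0,0,0,0,20,0,0,0,0,20,0,0,0,0])

```text
clock: 19.65
eef_pos: [441.2, 223.4, 6.5]
tool_rot: [3.13, 0.01, -0.054]
force: [-0.6, -0.8, 2.3]
width: 29.5
gripper_force: 59.6
```

>>> arm_command(series=[20,-0.4,0,-1,0,20,-1,0,-3,0,20,-1,0,-5,0,20,-1,0,-7.5,0,20,-1,0,-10,0])

```text
clock: 20.07
eef_pos: [431.7, 225.2, 107.7]
tool_rot: [3.131, 0.011, -0.055]
force: [0.8, 0.7, -0.8]
width: 27.6
gripper_force: 59.1
```

```bash
python3 go.py 560 200 120 0.7; python3 - <<'E'
from h import *
from scipy.spatial.transform import Rotation as Ro
s=monitor.read_state()
im,d=viewer.get_image("wrist");cm=viewer.camera_model("wrist");cv2.imwrite("pics/w3.png",im[:,:,::-1])
R=Ro.from_euler("xyz",s["tool_rot"]).as_matrix()
W=world("wrist",d,cm);T=(W-s["eef_pos"])@R
m=((T[...,2]<5)&(T[...,2]>-30)&(abs(T[...,1])<150)&(abs(T[...,0])<150)&(im[...,0].astype(int)-im[...,2]>30)).astype(np.uint8)
for c in cv2.findContours(m,cv2.RETR_EXTERNAL,cv2.CHAIN_APPROX_NONE)[0]:
    if cv2.contourArea(c)>500:
        h=cv2.approxPolyDP(c,4,True)[:,0];print(h.tolist(),[T[p[1],p[0]].round().astype(int).tolist() for p in h])
E
```

```text
t 20.07 pos [431.7 225.2 107.7] ty -93.1 q [-1.05  0.75  0.8   2.08 -0.86  0.7  -1.29] w 27.6 F [ 0.8  0.7 -0.8]
shift cm [12.93  1.82 -1.36] roll -93.8
[[279, 84], [286, 439], [328, 447], [359, 439], [366, 170]] [[91, -15, -11], [-40, -16, -24], [-40, 1, -28], [-48, 14, -16], [62, 15, 0]]
```

View pics/w3.png

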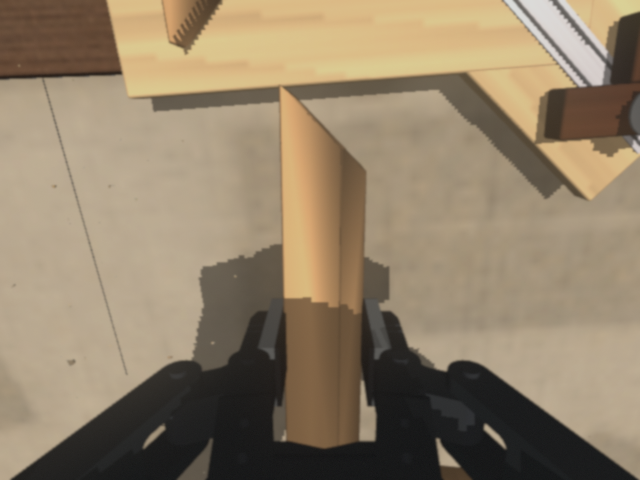

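The gripped long leg's outer tip is at px (281,86), inner mitre at (366,170). I'll check whether it hangs level.

```bash
python3 - <<'E'
from h import *
from scipy.spatial.transform import Rotation as Ro
s=monitor.read_state()
im,d=viewer.get_image("wrist");cm=viewer.camera_model("wrist")
R=Ro.from_euler("xyz",s["tool_rot"]).as_matrix()
T=(world("wrist",d,cm)-s["eef_pos"])@R
for r in (110,150,200,250,300,350,400): print(r,[T[r,c].round(1).tolist() for c in (290,310,330)])
W=(T@R.T)+s["eef_pos"]
im2,d2=viewer.get_image("side");W2=world("side",d2)
k=(im2[...,0].astype(int)-im2[...,2]>45)&(W2[...,2]>85)&(W2[...,2]<160)&(W2[...,0]>320)&(W2[...,0]<540)&(W2[...,1]>80)&(W2[...,1]<260)
P=W2[k]
for x in range(320,540,20):
    q=P[(P[:,0]>=x)&(P[:,0]<x+20)]
    if len(q)>5: print(x,len(q),np.percentile(q[:,2],[3,50,97]).round(),np.percentile(q[:,1],[3,97]).round())
E
```

```text
110 [[80.3, -11.1, -7.8], [80.1, -8.7, 113.4], [80.1, 3.6, 112.1]]
150 [[68.0, -11.3, -9.6], [68.0, -4.8, -9.9], [68.0, 1.7, -10.2]]
200 [[51.6, -11.7, -10.7], [51.7, -4.9, -11.3], [52.1, 1.7, -13.1]]
250 [[34.6, -11.9, -13.1], [35.0, -5.0, -14.2], [35.1, 1.8, -14.6]]
300 [[16.2, -12.3, -14.6], [16.2, -5.2, -14.5], [17.1, 1.9, -16.2]]
350 [[-3.1, -12.7, -16.4], [-3.0, -5.4, -16.6], [-1.7, 1.9, -18.5]]
400 [[-23.8, -13.1, -18.3], [-23.1, -5.5, -19.1], [-22.0, 2.0, -20.4]]
340 171 [128. 142. 151.] [127. 232.]
360 127 [117. 132. 143.] [146. 237.]
380 95 [113. 125. 134.] [210. 235.]
400 97 [111. 123. 131.] [209. 239.]
420 12 [110. 121. 130.] [211. 225.]
440 77 [107. 119. 128.] [205. 230.]
460 92 [106. 117. 125.] [206. 232.]
480 90 [103. 115. 124.] [205. 227.]
500 82 [ 97. 110. 121.] [214. 232.]
520 8 [ 98. 106. 115.] [228. 235.]
```

B hangs tilted by about 6°, so set it down a little clear of the jig and regrip.

>>> arm_command(series=[20,-0.5,0,3,0,20,-1,0,6,0,20,-1,0,8.5,0,20,-1,0,9.3,0,33,-1,0,9.5,0])

```text
clock: 20.63
eef_pos: [419.2, 224.1, 9.1]
tool_rot: [3.129, 0.015, -0.055]
force: [0.1, -0.5, 0.2]
width: 28.1
gripper_force: 0.0
```

>>> arm_command(series=[55,0,0,0,0,55,0,0,0,0,55,0,0,0.4,0,55,0,0,0.6,0,55,0,0,0.6,0])

```text
clock: 21.05
eef_pos: [421.1, 224.9, 5.2]
tool_rot: [3.131, 0.011, -0.055]
force: [-0.2, -0.2, 0.1]
width: 46.8
gripper_force: 0.0
```

```bash
python3 go.py 430 225 4.5 -93.1
```

```text
t 21.05 pos [421.1 224.9   5.2] ty -93.1 q [-0.88  0.87  0.5   2.14 -1.07  0.43 -1.13] w 46.8 F [-0.2 -0.2  0.1]
shift cm [ 0.89 -0.06  0.06] roll -0.0
```

>>> arm_command(series=[45,0,0,0.15,0,38,0,0,0.15,0,20,0,0,0.15,0,20,0,0,0.15,0,20,0,0,0.15,0])

```text
clock: 21.47
eef_pos: [421.1, 224.7, 3.9]
tool_rot: [3.131, 0.011, -0.055]
force: [-1.0, 1.1, 5.1]
width: 26.6
gripper_force: 59.5
```

>>> arm_command(series=[20,0,0,0,0,20,0,0,-1,0,20,0,0,-3,0,20,0,0,-6,0,20,0,0,-10,0])

```text
clock: 21.88
eef_pos: [420.5, 224.8, 103.0]
tool_rot: [3.128, 0.015, -0.056]
force: [0.8, 0.7, -1.0]
width: 26.2
gripper_force: 59.2
```

```bash
cat > chk.py <<'E'
from h import *
from scipy.spatial.transform import Rotation as Ro
s=monitor.read_state()
im,d=viewer.get_image("wrist");cm=viewer.camera_model("wrist")
R=Ro.from_euler("xyz",s["tool_rot"]).as_matrix()
T=(world("wrist",d,cm)-s["eef_pos"])@R
for r in (110,200,300,400): print(r,[T[r,c].round(1).tolist() for c in (290,310,330)])
m=(T[...,2]<5)&(T[...,2]>-30)&(abs(T[...,1])<20)&(T[...,0]>20);print("max along",np.sort(T[m][:,0])[-5:].round(1))
E
python3 chk.py; python3 go.py 560 200 120 0.7
```

```text
110 [[84.2, -10.6, -29.7], [85.0, -9.5, 93.8], [85.0, 2.2, 94.9]]
200 [[57.6, -11.3, -29.7], [57.5, -5.2, -28.9], [57.3, 1.1, -28.0]]
300 [[22.6, -12.5, -28.3], [22.1, -5.7, -27.2], [21.8, 1.2, -26.6]]
400 [[-19.2, -13.7, -27.5], [-19.9, -6.2, -26.7], [-21.2, 1.3, -25.2]]
max along [89.7 89.8 89.8 89.9 90. ]
t 21.93 pos [424.8 225.8 109.7] ty -93.3 q [-1.03  0.72  0.75  2.1  -0.82  0.66 -1.34] w 26.5 F [1.1 0.3 4.4]
shift cm [13.64  1.81 -1.09] roll -94.0
```

```bash
python3 - <<'E'
from h import *
J=lambda P:(np.array([[np.cos(.0122),np.sin(.0122)],[-np.sin(.0122),np.cos(.0122)]])@(np.array(P[:2])-[606.2,200.1])).round(1)
for n,p,z in(("notch",(343.2,220),55),("A corner",(130+287/2.5,120+77/2.5),61),("A tip",(130+499/2.5,120+73/2.5),61)):
    print(n,J(ray("top",p,z)))
E
python3 go.py 549.3 188.4 115 0.7; python3 chk.py
```

```text
notch [ -93.3 -121.4]
A corner [56.9 85.2]
A tip [ 57.5 -95. ]
t 21.93 pos [424.8 225.8 109.7] ty -93.3 q [-1.03  0.72  0.75  2.1  -0.82  0.66 -1.34] w 26.5 F [1.1 0.3 4.4]
shift cm [12.64  3.03 -0.58] roll -94.0
110 [[80.7, -10.5, -19.4], [80.6, -9.0, 111.3], [80.6, 3.2, 111.2]]
200 [[54.0, -11.2, -19.8], [53.7, -5.0, -18.1], [53.7, 1.4, -18.2]]
300 [[18.4, -12.2, -17.7], [18.6, -5.3, -18.1], [18.9, 1.5, -18.7]]
400 [[-23.0, -13.3, -18.4], [-23.4, -5.8, -17.9], [-23.4, 1.8, -17.9]]
max along [86.  86.1 86.3 86.3 86.4]
```

>>> arm_command(series=[20,2,0.5,-0.3,-7,20,4,1,-0.6,-14,20,6,1.4,-1,-21,20,8,1.9,-1,-28,20,10,2.4,-1,-35])

```text
clock: 22.4
eef_pos: [521.3, 196.2, 112.2]
tool_rot: [3.14, 0.016, 0.562]
force: [0.3, 0.3, -1.7]
width: 26.6
gripper_force: 59.3
```

>>> arm_command(series=[20,0,0,0,-7,20,0,0,0,-14,20,0,0,0,-21,20,0,0,0,-28,20,0,0,0,-35])

```text
clock: 22.82
eef_pos: [520.1, 196.3, 111.8]
tool_rot: [-3.133, 0.015, 1.173]
force: [-1.2, 0.0, -1.0]
width: 26.4
gripper_force: 59.3
```

```bash
python3 go.py 549.3 190.4 110 0.7
```

```text
t 22.82 pos [520.1 196.3 111.8] ty -22.8 q [-0.68  0.71  0.42  1.88 -0.44  0.66 -0.39] w 26.4 F [-1.2  0.  -1. ]
shift cm [0.59 2.92 0.15] roll -23.5
```

>>> arm_command(series=[20,0.1,0.7,0,-7,20,0.3,1.5,0,-14,20,0.5,2.3,0,-21,20,0.6,2.9,0.5,-23.5,20,0.6,2.9,2.5,-23.5])

```text
clock: 23.23
eef_pos: [553.0, 190.2, 89.0]
tool_rot: [-3.136, 0.008, 1.578]
force: [1.1, 0.5, -1.0]
width: 26.4
gripper_force: 59.4
```

```bash
python3 go.py 549.3 190.4 62 0.7
```

```text
t 23.23 pos [553.  190.2  89. ] ty 0.4 q [-0.57  0.75  0.29  1.82 -0.33  0.63 -0.07] w 26.4 F [ 1.1  0.5 -1. ]
shift cm [ 0.05 -0.35  2.7 ] roll -0.3
```

>>> arm_command(series=[20,0,-0.2,0.5,-0.3,20,0,-0.4,1.2,-0.3,20,0,-0.4,2,-0.3,20,0,-0.4,2.4,-0.3,20,0,-0.4,2.4,-0.3])

```text
clock: 23.65
eef_pos: [544.5, 189.9, 62.6]
tool_rot: [-3.128, 0.01, 1.583]
force: [0.6, -1.1, -1.0]
width: 26.3
gripper_force: 59.3
```

```bash
python3 go.py 549.3 190.4 42 0.7; python3 - <<'E'
from h import *
im,d=viewer.get_image("wrist");cv2.imwrite("pics/w4.png",im[:,:,::-1])
E
```

```text
t 23.65 pos [544.5 189.9  62.6] ty 0.7 q [-0.56  0.78  0.27  1.85 -0.35  0.58 -0.05] w 26.3 F [ 0.6 -1.1 -1. ]
shift cm [0.06 0.51 2.05] roll -0.0
```

View pics/w4.png

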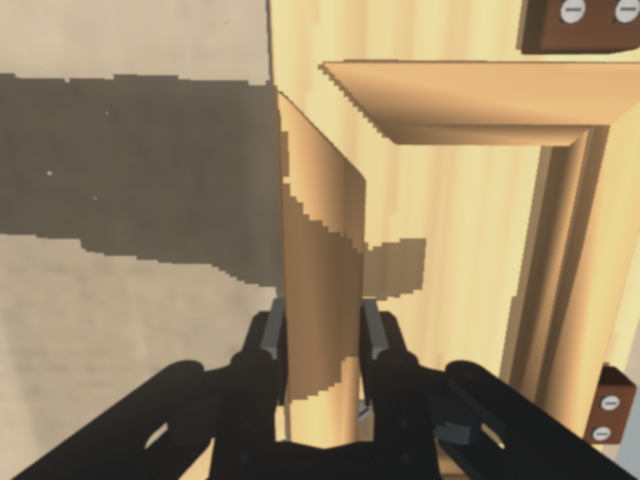

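The held half's tip (280,90) is clear of A's mitre (320,65), with A at the stops. Lowering it now.

>>> arm_command(series=[20,0,0.2,0.5,0,20,0,0.3,1,0,20,0,0.3,1.4,0,20,0,0.3,1.8,0,20,0,0.3,1.8,0])

```text
clock: 24.12
eef_pos: [547.4, 189.6, 44.6]
tool_rot: [-3.128, 0.01, 1.582]
force: [-0.0, 0.3, -1.3]
width: 26.3
gripper_force: 59.4
```

>>> arm_command(series=[20,0,0,0.2,0,20,0,0,0.35,0,20,0,0,0.35,0,40,0,0,0.35,0,50,0,0,0.35,0])

```text
clock: 24.53
eef_pos: [548.1, 189.7, 42.1]
tool_rot: [-3.13, 0.01, 1.582]
force: [-1.0, 0.1, 0.3]
width: 42.6
gripper_force: 0.0
```

>>> arm_command(series=[50,0,0,0,0,50,0,0,-1,0,50,0,0,-4,0,50,0,0,-8,0,50,0,0,-12,0])

```text
clock: 24.95
eef_pos: [548.6, 190.5, 163.2]
tool_rot: [-3.128, 0.011, 1.582]
force: [1.0, 0.8, -0.5]
width: 42.8
gripper_force: 0.0
```

```bash
python3 go.py 485 45 120 45.7; python3 - <<'E'
from h import *
im,d=viewer.get_image("wrist");cv2.imwrite("pics/w5.png",im[:,:,::-1])
im,d=viewer.get_image("top");np.savez("pics/t4.npz",im=im,d=d);cv2.imwrite("pics/t4.png",cv2.resize(im[120:270,210:390,::-1],(800,667))[:600])
W=world("top",d)[205:245,325:370];k=(W[...,2]>80)&(W[...,2]<95);print("knob top",ray("top",(np.nonzero(k)[1].mean()+325,np.nonzero(k)[0].mean()+205),87).round(1),k.sum())
E
```

```text
t 24.95 pos [548.6 190.5 163.2] ty 0.6 q [-0.61  0.64  0.35  1.78 -0.29  0.79 -0.1 ] w 42.8 F [ 1.   0.8 -0.5]
shift cm [-14.43  -6.45   4.57] roll -45.1
knob top [504.6  64.6  87. ] 146
```

>>> arm_command(series=[70,0,-0.5,0,7,70,0,-1,0,14,70,0,-1.5,0,21,70,0,-2,0,28,70,0,-2,0,35])

```text
clock: 25.47
eef_pos: [528.0, 190.8, 162.5]
tool_rot: [-3.136, 0.015, 0.966]
force: [-1.2, -0.0, -0.6]
width: 59.8
gripper_force: 0.0
```

```bash
python3 go.py 504.6 64.6 130 -44.3; python3 - <<'E'
from h import *
f=np.load("pics/t4.npz");W=world("top",f["d"])
# heights of halves on the jig: A long leg, B short leg and B long leg
def at(jx,jy):
    c,s=np.cos(.0122),np.sin(.0122);X=(606.2+c*jx-s*jy,200.1+s*jx+c*jy,61);u=proj("top",X)[0].round().astype(int);return u.tolist(),W[u[1],u[0]].round(0).tolist()
for n,p in dict(A1=(48,40),A2=(48,-60),As=(0,74),B1=(-62,-60),B2=(-62,0),B3=(-62,50),Bs=(10,-94)).items(): print(n,at(*p))
E
```

```text
t 25.47 pos [528.  190.8 162.5] ty -34.7 q [-0.73  0.65  0.53  1.83 -0.44  0.79 -0.58] w 59.8 F [-1.2 -0.  -0.6]
shift cm [-11.66   5.28   3.4 ] roll 9.6
A1 ([266, 155], [540.0, 187.0, 595.0])
A2 ([313, 154], [655.0, 141.0, 57.0])
As ([250, 177], [510.0, 201.0, 623.0])
B1 ([314, 205], [546.0, 139.0, 61.0])
B2 ([286, 206], [476.0, 161.0, 652.0])
B3 ([262, 206], [475.0, 184.0, 661.0])
Bs ([330, 171], [618.0, 105.0, 62.0])
```

>>> arm_command(series=[70,-2.4,1,0,3,70,-4.8,2,0.5,6,70,-7.2,3.2,1,9.6,70,-9.6,4.3,2,9.6,70,-11.7,5.3,3,9.6])

```text
clock: 25.88
eef_pos: [506.3, 62.5, 134.0]
tool_rot: [-3.141, 0.015, 0.803]
force: [0.7, -0.2, -0.2]
width: 59.7
gripper_force: 0.0
```

```bash
python3 go.py 504.6 64.6 69 -44.3; python3 - <<'E'
from h import *
im,d=viewer.get_image("side");W=world("side",d)
k=(d>0)&(np.hypot(W[...,0]-190,W[...,1])<70)&(W[...,2]>450)
print("near cord",k.sum(), W[k][:,:].min(0) if k.any() else "")
im,d=viewer.get_image("top");W=world("top",d)
k=(d>0)&(np.hypot(W[...,0]-190,W[...,1])<70)&(W[...,2]>450)
print("near cord",k.sum(), np.unique(W[k].round(-1),axis=0)[:6] if k.any() else "")
r=(W[...,2]>450)&(d>0);P=W[r]
for x in range(100,520,40):
    q=P[(P[:,0]>=x)&(P[:,0]<x+40)]
    if len(q): print(x,"y",q[:,1].min().round(),q[:,1].max().round(),"z",q[:,2].min().round(),q[:,2].max().round())
E
```

```text
t 25.88 pos [506.3  62.5 134. ] ty -44.0 q [-0.53  0.64  0.52  2.   -0.5   0.65 -0.45] w 59.7 F [ 0.7 -0.2 -0.2]
shift cm [ 0.13 -0.27  6.49] roll 0.3
near cord 3083 [120.49500166 -31.93815771 450.09754611]
near cord 1600 [[170.  30. 560.]
 [170.  30. 570.]
 [180. -30. 590.]
 [180. -20. 590.]
 [180.   0. 590.]
 [180.   0. 600.]]
140 y 5.0 35.0 z 552.0 584.0
180 y -27.0 71.0 z 530.0 691.0
220 y 59.0 104.0 z 626.0 790.0
260 y 84.0 216.0 z 722.0 849.0
300 y 77.0 216.0 z 699.0 849.0
340 y 68.0 207.0 z 677.0 828.0
380 y 53.0 166.0 z 614.0 754.0
420 y 37.0 139.0 z 549.0 688.0
460 y 23.0 123.0 z 496.0 629.0
500 y 11.0 112.0 z 478.0 573.0
```

```bash
python3 - <<'E'
from h import *
for n in("top","side"):
    im,d=viewer.get_image(n);W=world(n,d)
    k=(d>0)&(abs(W[...,0]-190)<75)&(abs(W[...,1])<110)&(W[...,2]>440)
    P=W[k];C=im[k]
    for z in range(440,720,30):
        q=(P[:,2]>=z)&(P[:,2]<z+30)
        if q.sum()>2:
            p=P[q]; o=np.lexsort((p[:,1],)); 
            print(n,z,q.sum(),"y pct",np.percentile(p[:,1],[0,10,30,50,70,90,100]).round(),"x",np.percentile(p[:,0],[0,50,100]).round(),"rgb",np.median(C[q],0), "lowY rgb",np.median(C[q][p[:,1]<np.percentile(p[:,1],15)],0))
E
```

```text
top 530 308 y pct [-23. -16.  -7.   1.   7.  35.  46.] x [171. 204. 208.] rgb [13.  12.5 13. ] lowY rgb [14. 13. 13.]
top 560 544 y pct [-27. -20.  -8.   1.   5.   9.  46.] x [172. 201. 208.] rgb [16.  15.5 16. ] lowY rgb [32.5 32.5 33. ]
top 590 503 y pct [-26. -18. -10.  -4.   0.  42.  58.] x [182. 197. 218.] rgb [52. 50. 46.] lowY rgb [59.5 58.  55. ]
top 620 184 y pct [-12.  -9.  -5.  52.  56.  60.  68.] x [193. 203. 235.] rgb [63. 59. 50.] lowY rgb [13.5 10.5 12.5]
top 650 190 y pct [57. 60. 63. 65. 67. 71. 79.] x [205. 224. 255.] rgb [78. 71. 61.] lowY rgb [84. 77. 64.]
top 680 284 y pct [67. 70. 72. 75. 77. 79. 82.] x [217. 237. 260.] rgb [84. 77. 65.] lowY rgb [86. 79. 67.]
top 710 280 y pct [78. 80. 82. 84. 85. 87. 89.] x [228. 247. 265.] rgb [89. 81. 70.] lowY rgb [90.5 83.  71. ]
side 440 561 y pct [ 5.  9. 13. 18. 23. 33. 71.] x [115. 135. 157.] rgb [116. 107.  89.] lowY rgb [121.  110.5  93. ]
side 470 783 y pct [ 3.  8. 14. 20. 26. 35. 59.] x [115. 141. 171.] rgb [123. 112.  94.] lowY rgb [126. 115.  97.]
side 500 1064 y pct [ 2.  8. 15. 23. 30. 46. 89.] x [115. 149. 190.] rgb [125. 114.  96.] lowY rgb [131. 119. 101.]
side 530 1229 y pct [-33. -27. -17.  14.  21.  58.  95.] x [115. 173. 206.] rgb [91. 83. 70.] lowY rgb [43. 40. 37.]
```

```bash
python3 - <<'E'
from h import *
def rep(tag,n,im,d):
    W=world(n,d); k=(d>0)&(abs(W[...,0]-190)<60)&(abs(W[...,1])<80)&(W[...,2]>525)
    dark=k&(im.max(-1)<75)
    for nm,m in(("dark",dark),("all",k)):
        P=W[m]
        if len(P):print(tag,nm,len(P),"lo",np.percentile(P,2,0).round(),"hi",np.percentile(P,98,0).round())
for t,n in(("side0","side"),("s1","side"),("top0","top"),("t2","top"),("t4","top")):
    f=np.load(f"pics/{t}.npz");rep(t,n,f["im"],f["d"])
for n in("top","side"):
    im,d=viewer.get_image(n);rep("now "+n,n,im,d)
E
```

```text
side0 dark 405 lo [175. -29. 531.] hi [206. -10. 553.]
side0 all 423 lo [173. -29. 531.] hi [206.  -9. 553.]
s1 dark 410 lo [174. -30. 531.] hi [206.  -9. 553.]
s1 all 422 lo [173. -30. 531.] hi [206.  -9. 553.]
top0 dark 1130 lo [183. -25. 537.] hi [207.   8. 634.]
top0 all 1263 lo [184. -25. 535.] hi [207.   8. 633.]
t2 dark 1119 lo [183. -24. 538.] hi [207.   8. 634.]
t2 all 1265 lo [184. -25. 536.] hi [207.   8. 633.]
t4 dark 1432 lo [176. -24. 539.] hi [214.  77. 644.]
t4 all 1623 lo [176. -24. 537.] hi [214.  78. 652.]
now top dark 1456 lo [178. -24. 539.] hi [243.  74. 681.]
now top all 1977 lo [179. -23. 537.] hi [244.  78. 706.]
now side dark 489 lo [177. -30. 529.] hi [206.  74. 553.]
now side all 1154 lo [132. -29. 526.] hi [205.  74. 556.]
```

The hanging object (about (190,-9), radius ~17) hasn't moved, but the upper arm is only ~1–2 cm away, so turn the tool further to swing the elbow away before descending.

>>> arm_command(series=[70,0,0,0,7,70,0,0,0,14,70,0,0,0,21,70,0,0,0,28,70,0,0,0,35])

```text
clock: 26.6
eef_pos: [507.3, 65.8, 134.0]
tool_rot: [3.135, 0.012, 0.19]
force: [-0.0, 0.0, -0.0]
width: 59.7
gripper_force: 0.0
```

```bash
cat > cord.py <<'E'
from h import *
im,d=viewer.get_image("top");W=world("top",d);k=(d>0)&(abs(W[...,0]-190)<60)&(abs(W[...,1])<130)&(W[...,2]>525)
P=W[k];o=P[np.hypot(P[:,0]-190,P[:,1]+9)<22];a=P[(P[:,1]>12)]
print("obj",np.percentile(o,[2,98],0).round().tolist(),"arm min dist",np.sort(np.hypot(a[:,0]-190,a[:,1]+9))[:3].round() if len(a) else None)
im,d=viewer.get_image("side");W=world("side",d);k=(d>0)&(abs(W[...,0]-190)<60)&(abs(W[...,1])<130)&(W[...,2]>525)&(im.max(-1)>85);a=W[k]
print("side arm",np.sort(np.hypot(a[:,0]-190,a[:,1]+9))[:3].round() if len(a) else None)
E
python3 go.py 504.6 64.6 69 -79; python3 cord.py
```

```text
t 26.6 pos [507.3  65.8 134. ] ty -79.1 q [-0.63  0.69  0.7   2.   -0.66  0.71 -0.9 ] w 59.7 F [-0.  0. -0.]
shift cm [-0.2   0.02  6.51] roll -0.1
obj [[184.0, -25.0, 535.0], [207.0, 8.0, 634.0]] arm min dist [62. 62. 62.]
side arm [14. 17. 19.]
```

>>> arm_command(series=[70,-0.2,0,1.5,0,70,-0.2,0,3,0,70,-0.2,0,4.5,0,70,-0.2,0,5.8,0,70,-0.2,0,6.2,0])

```text
clock: 27.12
eef_pos: [503.4, 64.0, 70.4]
tool_rot: [3.135, 0.016, 0.198]
force: [-0.1, 0.0, -0.6]
width: 60.3
gripper_force: 0.0
```

```bash
python3 go.py 504.6 64.6 69 -79; python3 cord.py
```

```text
t 27.12 pos [503.4  64.   70.4] ty -78.7 q [-0.56  0.77  0.58  2.04 -0.76  0.57 -0.81] w 60.3 F [-0.1  0.  -0.6]
shift cm [ 0.13 -0.03  0.14] roll 0.3
obj [[184.0, -25.0, 536.0], [207.0, 8.0, 634.0]] arm min dist [51. 51. 52.]
side arm [15. 15. 15.]
```

>>> arm_command(series=[15,0,0,0,0,15,0,0,0,0,15,0,0,0,0,15,0,0,0,0,15,0,0,0,0])

```text
clock: 27.63
eef_pos: [503.9, 64.3, 72.8]
tool_rot: [3.137, 0.013, 0.194]
force: [-2.0, 3.6, 6.8]
width: 25.2
gripper_force: 58.6
```

>>> arm_command(series=[15,0.5,-0.35,0,0,15,1,-0.7,0,0,15,1.5,-1.05,0,0,15,2,-1.4,0,0,15,2.5,-1.7,0,0])

```text
clock: 28.05
eef_pos: [524.0, 85.1, 72.7]
tool_rot: [3.137, 0.016, 0.194]
force: [-6.7, 1.0, 14.2]
width: 25.3
gripper_force: 59.8
```

```bash
python3 go.py 536 97 69 -79
```

```text
t 28.05 pos [524.   85.1  72.7] ty -78.9 q [-0.6   0.79  0.6   1.98 -0.75  0.62 -0.87] w 25.3 F [-6.7  1.  14.2]
shift cm [ 1.41 -0.94  0.34] roll 0.1
```

>>> arm_command(series=[15,0.2,-0.15,-0.15,0,15,0.4,-0.3,-0.15,0,15,0.6,-0.4,-0.15,0,15,0.8,-0.55,-0.15,0,15,1,-0.7,-0.15,0])

```text
clock: 28.47
eef_pos: [532.3, 93.7, 72.8]
tool_rot: [3.136, 0.016, 0.193]
force: [-5.1, -0.2, 5.3]
width: 24.8
gripper_force: 61.3
```

>>> arm_command(series=[15,0.1,-0.07,0,0,15,0.2,-0.14,0,0,15,0.3,-0.2,0,0,15,0.4,-0.28,0,0,15,0.4,-0.28,0,0])

```text
clock: 28.88
eef_pos: [535.1, 96.5, 72.8]
tool_rot: [3.135, 0.017, 0.193]
force: [-6.5, -0.1, 6.7]
width: 25.0
gripper_force: 61.5
```

```bash
python3 go.py 536 97 69 -79
```

```text
t 28.88 pos [535.1  96.5  72.8] ty -78.9 q [-0.61  0.81  0.61  1.94 -0.74  0.65 -0.9 ] w 25.0 F [-6.5 -0.1  6.7]
shift cm [ 0.1  -0.03  0.38] roll 0.1
```

>>> arm_command(series=[15,0.08,-0.06,0,0,15,0.16,-0.11,0,0,15,0.24,-0.17,0,0,15,0.24,-0.17,0,0,15,0.24,-0.17,0,0])

```text
clock: 29.3
eef_pos: [535.2, 96.6, 72.8]
tool_rot: [3.134, 0.021, 0.192]
force: [-11.9, -4.1, 10.7]
width: 24.9
gripper_force: 61.9
```

>>> arm_command(series=[15,0.08,-0.06,0,0,15,0.16,-0.11,0,0,15,0.24,-0.17,0,0,15,0.24,-0.17,0,0,15,0.24,-0.17,0,0])

```text
clock: 29.72
eef_pos: [535.2, 96.6, 72.7]
tool_rot: [3.133, 0.025, 0.191]
force: [-15.4, -8.0, 14.9]
width: 24.8
gripper_force: 62.3
```

>>> arm_command(series=[15,0.16,-0.11,0,0,15,0.32,-0.22,0,0,15,0.4,-0.28,0,0,15,0.4,-0.28,0,0,15,0.4,-0.28,0,0])

```text
clock: 30.13
eef_pos: [535.2, 96.7, 72.6]
tool_rot: [3.13, 0.032, 0.189]
force: [-22.6, -14.1, 21.2]
width: 24.5
gripper_force: 63.0
```

```bash
python3 go.py 535 97 69 -79; python3 - <<'E'
from h import *
c,s=np.cos(.0122),np.sin(.0122)
im,d=viewer.get_image("top");W=world("top",d);np.savez("pics/t5.npz",im=im,d=d)
for n,p in dict(A1=(46,40),A2=(46,-40),B1=(-46,-30),B2=(-46,40),Bs=(0,-76),As=(0,76),mitre1=(46,-76),mitre2=(-46,76)).items():
    X=(606.2+c*p[0]-s*p[1],200.1+s*p[0]+c*p[1],61);u=proj("top",X)[0].round().astype(int);print(n,u,W[u[1],u[0]].round(),im[u[1],u[0]])
E
```

```text
t 30.13 pos [535.2  96.7  72.6] ty -79.2 q [-0.62  0.82  0.63  1.93 -0.73  0.67 -0.92] w 24.5 F [-22.6 -14.1  21.2]
shift cm [-0.01 -0.04  0.36] roll -0.2
A1 [266 156] [650. 241.  64.] [184 162 110]
A2 [304 155] [651. 160.  66.] [153 118  78]
B1 [300 198] [494. 149. 574.] [123 114  97]
B2 [267 199] [558. 238.  64.] [162 127  82]
Bs [321 176] [528. 125. 526.] [127 118 101]
As [249 177] [605. 276.  64.] [186 149 101]
mitre1 [321 155] [564. 125. 478.] [86 78 65]
mitre2 [249 199] [559. 277.  61.] [123  92  59]
```

>>> arm_command(series=[15,-0.2,0.14,0,0,15,-0.4,0.28,-0.1,0,15,-0.6,0.4,-0.1,0,70,-0.6,0.4,-0.1,0,70,-0.6,0.4,-0.1,0])

```text
clock: 30.6
eef_pos: [540.7, 99.1, 73.8]
tool_rot: [3.133, 0.011, 0.192]
force: [-0.0, -0.6, 1.1]
width: 48.4
gripper_force: 0.0
```

>>> arm_command(series=[70,0,0,0,0,70,0,0,-1,0,70,0,0,-3,0,70,0,0,-6,0,70,0,0,-9,0])

```text
clock: 31.02
eef_pos: [540.9, 100.3, 165.0]
tool_rot: [3.133, 0.014, 0.193]
force: [0.8, 0.4, 0.5]
width: 59.8
gripper_force: 0.0
```

```bash
python3 go.py 510 300 200 -79; python3 cord.py
```

```text
t 31.02 pos [540.9 100.3 165. ] ty -78.9 q [-0.7   0.7   0.75  1.87 -0.61  0.84 -1.02] w 59.8 F [0.8 0.4 0.5]
shift cm [  0.75 -20.16  -3.68] roll 0.1
obj [[184.0, -25.0, 535.0], [207.0, 8.0, 633.0]] arm min dist [74. 74. 75.]
side arm [15. 16. 16.]
```

Now clear the view to the left (+y = tool −y) and up, then check the result.

>>> arm_command(series=[70,0,-4,-0.7,0,70,0,-8,-1.4,0,70,0,-12,-2,0,70,0,-16,-2.5,0,70,0,-20,-3,0])

```text
clock: 31.53
eef_pos: [502.3, 299.2, 192.7]
tool_rot: [3.135, 0.012, 0.193]
force: [1.4, 0.4, -0.3]
width: 59.9
gripper_force: 0.0
```

>>> arm_command(series=[70,-3,-3,0,0,70,-6,-6,0,0,70,-9,-9,0,0,70,-11,-12,0,0,70,-12,-15,0,0])

```text
clock: 31.95
eef_pos: [352.0, 422.7, 192.5]
tool_rot: [3.135, 0.016, 0.195]
force: [0.0, -0.8, -0.2]
width: 59.9
gripper_force: 0.0
```

```bash
python3 - <<'E'
from h import *
c,s=np.cos(.0122),np.sin(.0122)
im,d=viewer.get_image("top");W=world("top",d);np.savez("pics/t6.npz",im=im,d=d)
k=np.zeros(d.shape,bool);k[195:245,290:370]=True;k&=(W[...,2]>80)&(W[...,2]<95)
v,u=np.nonzero(k);print("knob",ray("top",(u.mean(),v.mean()),87).round(1),k.sum())
J=lambda x,y:np.array([606.2+c*x-s*y,200.1+s*x+c*y,61])
# warp frame to jig plan at z=61: 3px/mm-ish
src=np.float32([proj("top",J(x,y))[0] for x,y in((-80,-110),(80,-110),(80,110),(-80,110))])
dst=np.float32([(-80,-110),(80,-110),(80,110),(-80,110)])+[80,110]
H=cv2.getPerspectiveTransform(src,np.float32(dst));wz=cv2.warpPerspective(W[...,2].astype(np.float32),H,(161,221),flags=cv2.INTER_NEAREST)
# wz[row=y+110, col=x+80]; height map, coarse
for y in range(100,-111,-10): print("%4d"%y," ".join("%3d"%min(wz[y+110,x+80],999) for x in range(-75,80,10)))
E
```

```text
knob [534.7  95.9  87. ] 148
 100  32  37  35  37  42  38  39  34  36  55  57  49  53  40  41  39
  90  41  41  38  39  36  66  65  60  61  64  59  61  62  61  32  38
  80  35  38  61  60  61  63  63 999  62  63  62  64  61  60  54  54
  70  37  36  61  59  62  59  60  61  60  63  63  63  63  63  54  53
  60  41  36  63  59  54  48  46  46  46  41  37  55  64  58  53  52
  50  38  36  62  62  53  36  43  38  34  37  35  51  61  62  54  51
  40  35  40  58  65  52  40  38  33  35  38  35  50  66  64  38  37
  30  38  42  59  61  54  41  41  38  38  38  37  50  61  61  34  34
  20  40  38  64  57  57  37 999  38  35  37  40  55  63  63  39  38
  10  38  40  63  61  56  38  37  35  38  40  40  53  63  58  37  39
   0  38  35  61  64  53  38  38  33  38  36  39  54  62  61  38  37
 -10  39  41  61  61  50  36  36  36  38  39  36  54  64  62  37  39
 -20  43  39  65  58  57  36  35  37  36  36  40  50  64  66  37  40
 -30  39  40  63  59  54  36  42  38  39  38  42  51  63  63  36  37
 -40  36  39  63  63  54  35  41  37  41  39  37  56  66  62  39  37
 -50  40  35  67  62 999  35  41  41  38  35  39  48  63  63  38  40
 -60  33  40  66  61  53  36  37  37  39  43  34  55  63  62  56  57
 -70  55  54  62  64  64  54  56  56  54  52  53  55  65  63  56  55
 -80  56  57  61  60  62  62  64  58  62  65  57  59  64  61  56  55
 -90  83  85  60  60  62  60  34  36  44  39  34  61  62  60  42  37
-100  91  91  55  62  59  38  37  37  34  35  38  38  36  40  38  35
-110  89  91  57  62  56  37  35  26  19  21  23  26   1   2  -1   0
```

```bash
python3 - <<'E'
from h import *
c,s=np.cos(.0122),np.sin(.0122);R=np.array([[c,s],[-s,c]])
f=np.load("pics/t6.npz");W=world("top",f["d"]);im=f["im"].astype(float)
J=lambda x,y:np.array([606.2+c*x-s*y,200.1+s*x+c*y,61])
hi=(W[...,2]>47).astype(np.float32)
def edge(fix,rng,ax):
    out=[]
    for t in rng:
        v=np.arange(fix-10,fix+10.1,.5);uv=np.float32([proj("top",J(q,t) if ax==0 else J(t,q))[0] for q in v])
        h=cv2.remap(hi,uv[:,0].copy(),uv[:,1].copy(),cv2.INTER_LINEAR).ravel()
        k=np.nonzero(np.diff((h>.5).astype(int)))[0]
        if len(k):out.append((t,v[k[0]]+.25))
    o=np.array(out);a=np.polyfit(o[:,0],o[:,1],1);print(fix,"ax",ax,"edge",np.median(o[:,1]).round(1),"slope",a[0].round(4),len(o))
edge(60,range(-40,41,3),0);edge(-60,range(-25,80,3),0);edge(-90,range(5,50,3),1);edge(90,range(-45,5,3),1)
E
```

```text
60 ax 0 edge 60.2 slope 0.0165 27
-60 ax 0 edge -61.2 slope -0.0068 35Traceback (most recent call last):
  File "<stdin>", line 14, in <module>
  File "<stdin>", line 9, in edge
  File "h.py", line 9, in proj
    c=cm or viewer.camera_model(name);p=c["mtx"]@(c["R"]@np.asarray(X,float)+c["t"]);return p[:2]/p[2],p[2]
            ~~~~~~~~~~~~~~~~~~~^^^^^^
ValueError: time passes only in moves, steps and waits
```

```bash
python3 - <<'E'
from h import *
cm=viewer.camera_model("top")
c,s=np.cos(.0122),np.sin(.0122)
f=np.load("pics/t6.npz");W=world("top",f["d"],cm)
J=lambda x,y:np.array([606.2+c*x-s*y,200.1+s*x+c*y,61])
hi=(W[...,2]>47).astype(np.float32)
def edge(fix,rng,ax):
    o=[]
    for t in rng:
        v=np.arange(fix-10,fix+10.1,.5);uv=np.float32([proj("top",J(q,t) if ax==0 else J(t,q),cm)[0] for q in v])
        h=cv2.remap(hi,uv[:,0].copy(),uv[:,1].copy(),cv2.INTER_LINEAR).ravel();k=np.nonzero(np.diff((h>.5).astype(int)))[0]
        if len(k):o.append((t,v[k[0]]+.25))
    o=np.array(o);print(fix,ax,np.median(o[:,1]).round(1),"slope",np.polyfit(o[:,0],o[:,1],1)[0].round(4))
edge(-90,range(5,50,3),1);edge(90,range(-45,5,3),1)
E
```

```text
-90 1 -89.8 slope -0.0167
90 1 90.2 slope 0.0408
```

The outer size measures 121 × 180 mm (nominal 120 × 180), within the top camera's resolution. Both halves are back up, the jaw stopped solidly under about 27 N, and the arm is clear. Handing in.

```bash
python3 -c "
from cell import workorder
print(workorder.finish_job())"
```

```text
the job is handed in; nothing more can be done
None
```

The job is handed in: half_b is turned over, both halves lie back up in the jig, and the jaw is home against the frame's corner. The frame measures about 121 × 180 mm (nominal 120 × 180), but the top camera's roughly 2 mm per pixel is too coarse to show whether the mitres are fully tight.

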